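# Clean the saw's length stop, set its sliding leg to the mark and lock the cam

## Task

Wipe the four loose metal chips off the dark plate with the scraper block (not with the fingers), then put the scraper down on the bench clear of the plate fixture. Next take hold of the red cam lever on the spring-loaded sliding leg, draw the leg out until its yellow stop is over the red length mark, and, holding the leg there, turn the lever until it is fully closed. Finish while still gripping the lever with the leg at the mark and the lever closed: the leg springs back if let go; leave everything else on the bench where it is.

Things in the scene. Friction and masses are not known exactly. Their poses are not given: they have to be found in the camera images.
- wing: Fixed length-stop fixture; z up, origin on the bench under the plate. Along its back (x = 75 mm) an aluminium leg, top 58 mm above the bench, comes out of a grey outer tube with an orange collar (y -300 to -170 mm, collar top 69 mm) and slides towards +y of this frame. A rule lies flush on the plate at x 19 to 55 mm.
- plate_top (a point): Point on the dark plate's top, 30 mm above the bench, right above the fixture's origin, same axes. The plate's clear top spans x -60 to +60 mm and y -155 to +165 mm from here. Its edge at x = -60 mm is an open drop to the bench, the best way off for chips; blade room behind the chips ends at the leg, x = 62 mm.
- lever_grip (a point): Grip point of the red cam lever, on its vertical pivot on top of the leg, 90 mm above the bench. Upright bar 14 mm thick (this point's y), 73 to 107 mm above the bench, running along this point's x from -24 to +60 mm. Pinched across its thickness at the pivot, moving the hand slides the leg and turning it about the vertical turns the lever. With the leg retracted: x 75, y -90 mm of the fixture.
- lever (a joint): Cam lever angle, rad, growing anticlockwise seen from above. 0 = open, bar roughly across the leg, long end over the plate (starts 0 to 0.25); 1.3 = fully closed against its stop, bar along the leg, long end towards the collar (-y of the fixture). Friction 0.12 N m; stays where left.
- leg (a joint): How far the leg is drawn out, m, towards +y of the fixture: 0 retracted (it starts there), 0.16 at the outer stop. A spring pulls it back with 3.5 N at 0 and 7.5 N at 0.16, plus 1 N of friction.
- stop_foot (a point): Middle of the yellow stop at the leg's end: an upright plate 6 mm thick (along the fixture's y), 44 mm tall, reaching over the rule (x 13 to 75 mm of the fixture). This point is at x = 35 mm, 47 mm towards +y from the lever's pivot, 32 mm above the bench. Moves with the leg; axes parallel to the fixture's.
- mark: Red length mark: a flat band painted on the rule, 36 mm long across it and 12 mm wide along the leg's travel (its y). Origin at its centre, 30 mm above the bench; axes parallel to the fixture's. It lies 50 to 105 mm ahead of the stop at the start; the stop's middle must end within the band.
- scraper: Scraper block standing on the bench. Origin at the centre of its underside, z up. Plywood base 28 mm thick (x) by 130 mm long (y) by 30 mm tall with a black rubber edge below; on it a dark wood handle 22 mm thick (x), 60 mm long (y), from 30 to 79 mm high. Pinch the handle across its thickness (x). About 0.16 kg.
- chip0: Loose metal chip (brass), about 24x17x10 mm, flat on the plate. Origin at the centre of its underside (at its top if it has flipped).
- chip1: Loose metal chip (aluminium), about 20x20x10 mm, flat on the plate. Origin at the centre of its underside (at its top if it has flipped).
- chip2: Loose metal chip (brass), about 26x15x9 mm, flat on the plate. Origin at the centre of its underside (at its top if it has flipped).
- chip3: Loose metal chip (copper), about 22x16x10 mm, flat on the plate. Origin at the centre of its underside (at its top if it has flipped).
- spray_bottle: Bystander: yellow spray bottle with red trigger head, 72 mm across, 206 mm tall, origin under its centre.
- paint_can: Bystander: can with blue label, 90 mm across, 110 mm tall, origin under its centre.
- screw_jar: Bystander: jar with orange cap, 64 mm across, 80 mm tall, origin under its centre.
- tape_measure: Bystander: yellow tape measure 65x30x60 mm standing near the plate's front right corner, origin under its centre.
- screwdriver: Bystander: screwdriver lying on the bench.
- timber_offcut: Bystander: piece of pale timber 140x45x35 mm, origin under its centre.
- wrench: Bystander: wrench lying on the bench.
Things that resemble listed ones, but are neither listed nor needed, are in the scene too. Of the things like the scraper, leave any that is green; of the rest the smaller one is meant.

How it is judged:
On the way, in this order (a step that is already met when the one before it is completed fails the run):
1. all four chips are off the plate, the scraper still in the hand (height (world z) of each of chip0, chip1, chip2, chip3 below 0.022 m and contact force between the fingers and scraper above 1 N), for 0.1 s.
2. the scraper is put down on the bench, let go, not touching the fixture (height (world z) of scraper below 0.06 m and contact force between scraper and wing below 0.2 N and contact force between the fingers and scraper below 0.2 N), for 0.2 s.
3. the leg is held with its stop at the mark, the lever still open (y of stop_foot in the frame of mark between -0.006 and 0.006 m and value of joint lever below 0.5 rad and contact force between the fingers and leg above 3 N), for 0.15 s.
At the end, for the whole second after the job is handed in: Fingers grip the lever or leg (over 3 N); stop's middle within 6 mm of the mark's centre line and still; lever above 1.2 of 1.3 rad; all chips on the bench below the plate; scraper on the bench, touching neither fixture nor fingers (all of step 2 and y of stop_foot in the frame of mark between -0.006 and 0.006 m and value of joint lever above 1.2 rad and contact force between the fingers and leg above 3 N and height (world z) of each of chip0, chip1, chip2, chip3 below 0.022 m and velocity of joint leg between -0.01 and 0.01 m/s); the arm keeps its last pose, push and grip.
It fails at once if the fingers push a chip (contact force between the fingers and chip0 above 1 N or contact force between the fingers and chip1 above 1 N or contact force between the fingers and chip2 above 1 N or contact force between the fingers and chip3 above 1 N).
It fails at once if the leg is drawn out while a chip is still on the plate (value of joint leg above 0.02 m and height (world z) of any of chip0, chip1, chip2, chip3 above 0.022 m).
It fails at once if the lever is turned towards closed while the stop is away from the mark by more than 12 mm (value of joint lever above 0.6 rad and (y of stop_foot in the frame of mark above 0.012 m or y of stop_foot in the frame of mark below -0.012 m)).
It fails at once if a bystander is moved by more than 40 mm (distance of any of spray_bottle, paint_can, screw_jar, tape_measure, screwdriver, timber_offcut, wrench from where it was at the start of the episode above 0.04 m).
It also fails if it takes over 61 s, if anything falls off the work surface, if the arm or the gripper's body presses on something with over 40 N, if the wrist force passes 120 N, or if a joint passes its speed limit or range.

## Robot

A 6-joint arm with a two-finger parallel gripper is mounted at the origin on the work surface. World frame = base frame: x ahead of the robot, y to its left, z up, the work surface at z = 0. Lengths are in m, angles in rad, forces in N, time in s.
With the tool pointing down it reaches from about 0.25 to 0.725 m from the base axis. Payload 4 kg.
Tool frame: the origin (TCP) lies on the centre line of the jaws, within the pads' length; the fingertips stand 14 mm ahead of it and the grasp point (between the pads) lies 5 mm behind it; z points along the fingers, x is the direction in which the jaws open and shut, and the axes are right-handed (so a half turn about z gives the same grasp; the last joint's range is limited). The gripper opens to 85 mm and grips with 20 to 120 N. Pads are 22 mm wide; open, the fingers measure 114 mm over their backs; the gripper's body (76 mm by 85 mm) begins 54 mm behind the grasp point. The pads swing forward as they close: fully open they stand 13 mm farther back than shut.
Start: joints at [0, 0.241, 0.005, 1.335, 0, 1.571], TCP at [0.5, -0, 0.214] pointing down, gripper open.
Joint ranges: [-2.72, 2.72], [-1.05, 1.87], [-1.09, 1.28], [-1.99, 2.15], [-1.42, 1.44], [-3.14, 3.14]. Speed limits (rad/s): [2.79, 2.79, 3.14, 3.14, 3.14, 3.14].

## Interface

Orientations are given as a unit quaternion [x, y, z, w].
In Python, from workcell import get_obs, optics, ticket gives the robot as it stands.
- The arm moves only by the shell command python3 -m inch 'ROWS'. ROWS is JSON, a list that holds one entry, the list of rows, each a list of 5 numbers: the finger opening in cm, from 0 to 8.54, then the shift along the tool's x, y, z in cm, then the turn about the tool's z in degrees. In form: [[[fingers, dx, dy, dz, roll], ...]]. A call has exactly 5 rows; each row is the pose to reach, as a shift and turn from the pose measured when the call began, along the tool's axes at that moment; what a row does not reach only later rows make up. A row lasts 1/8 s, in which the tool goes at most 62.5 mm and 10.7 degrees, less where a joint would pass 70% of its speed; a pose out of reach is approached as far as the arm can. A call with a gripper value outside its range is refused whole. The fingers move at their own pace and stop on an object; the grip force is fixed at half the most. Time passes only in rows, so rows that repeat a pose let the fingers close, or fill a call up. It gives the time, the measured TCP pose, the force and the opening at its end, in the units of the state.
- get_obs(): the state, without advancing time (a new reading comes with each control period).
- optics.camera(name): name is "scene" or "side" or "wrist"; returns (picture, depth): 420x560x3 uint8, red, green, blue; 420x560 float32, m along the optical axis (not along the pixel's ray), 0 where there is no reading.
- optics.camera_info(name): a dict with "vfov" (degrees; the focal length in pixels is half the picture's height over the tangent of half this angle, whatever the lens; pixels are square), "cx", "cy" (the principal point, pixels), "R" (3x3) and "t" (3): a world point X has camera coordinates R X + t. Camera axes: x right, y down, z forward; pixel columns grow to the right and rows downward; lengths in m; the calibration is good to about 2 mm. A picture is of the moment at which its call begins: read the wrist's pose just before it. camera_info takes no time and is no camera call; for the wrist camera it gives the pose at the moment of the call.
- ticket.job_done(): hands the job in, once; it reports no verdict.
The state is a dict: "clock": time; "joint_pos": joint angles; "joint_vel": joint speeds; "tau": joint torques, N m; "eef_pos": TCP position; "tool_rot": TCP orientation; "ft_force": force on the tool from outside, world axes, zero at the start; "ft_torque": the same for the moment, N m; "grip_width": finger opening in m.
Only numpy, scipy, OpenCV 4.12 (cv2) and the standard library are available. Lean on these libraries where they do the work, as an engineer would, in place of code of your own. Each camera call takes 0.05 s, during which the arm holds its last target.

## Working session

There is one attempt and no reset: what is moved stays moved. The work goes in short steps, Python scripts to look and compute and a shell command to move; the robot and the scene stay as the last step left them, time stands still between calls to the robot, and variables do not carry over. Pictures are saved under pics/ and viewed, and the job is handed in when it is done.

```bash
ls; mkdir -p pics; cat > h.py <<'E'
import numpy as np, cv2
from workcell import get_obs, optics, ticket
def snap(n,fn):
    info=optics.camera_info(n); im,d=optics.camera(n)
    cv2.imwrite('pics/'+fn+'.png',im[:,:,::-1]); np.savez('pics/'+fn+'.npz',im=im,d=d,R=info['R'],t=info['t'],v=info['vfov'],cx=info['cx'],cy=info['cy'])
    return im,d,info
class V:
    def __init__(s,fn):
        z=np.load('pics/'+fn+'.npz'); s.im=z['im'];s.d=z['d'];s.R=z['R'];s.t=z['t'];s.f=s.im.shape[0]/2/np.tan(np.radians(float(z['v']))/2);s.cx=float(z['cx']);s.cy=float(z['cy'])
        s.C=-s.R.T@s.t
    def ray(s,u,v): return s.R.T@np.array([(u-s.cx)/s.f,(v-s.cy)/s.f,1.])
    def plane(s,u,v,z):
        r=s.ray(u,v); return s.C+r*(z-s.C[2])/r[2]
    def dep(s,u,v): 
        return s.C+s.ray(u,v)*s.d[int(round(v)),int(round(u))]
    def proj(s,X):
        c=s.R@np.asarray(X,float)+s.t; return c[:2]/c[2]*s.f+[s.cx,s.cy]
    def cloud(s):
        h,w=s.d.shape; u,v=np.meshgrid(np.arange(w),np.arange(h))
        P=np.stack([(u-s.cx)/s.f,(v-s.cy)/s.f,np.ones_like(s.d)],-1)*s.d[...,None]
        return P@s.R+s.C
def tri(A,a,B,b):
    M=np.zeros((3,3));y=np.zeros(3)
    for S,p in((A,a),(B,b)):
        r=S.ray(*p);r/=np.linalg.norm(r);Q=np.eye(3)-np.outer(r,r);M+=Q;y+=Q@S.C
    return np.linalg.solve(M,y)
E
python3 - <<'E'
from h import *
print(get_obs())
for n in('scene','side','wrist'):
    im,d,i=snap(n,n+'0'); print(n,i,(d>0).mean())
E
```

```text
pics
{'clock': 0.0, 'joint_pos': array([ 2.84840580e-05,  2.41436266e-01,  3.71560639e-03,  1.33519873e+00,
       -1.11578731e-05,  1.57084068e+00]), 'joint_vel': array([ 0.00241408, -0.00179137,  0.00151149,  0.00039262,  0.00049485,
       -0.00012702]), 'tau': array([ 5.50268451e-04, -3.72315860e+01,  2.52406776e+01,  1.67737965e-02,
        2.29149265e-05,  1.14679995e-05]), 'eef_pos': array([4.99326033e-01, 1.06389228e-05, 2.12698081e-01]), 'tool_rot': array([ 9.99999437e-01, -7.92839744e-06, -1.06152876e-03,  5.61759256e-06]), 'ft_force': array([ 0.5980077 ,  0.83158052, -0.09292291]), 'ft_torque': array([ 0.01630562,  0.00271327, -0.01907952]), 'grip_width': 0.0852454098347686}
scene {'vfov': 55.4451649978002, 'cx': 278.296285226863, 'cy': 202.2280052405703, 'R': array([[-0.13128512,  0.9912636 , -0.01267643],
       [ 0.73249207,  0.08838067, -0.67501424],
       [-0.6679967 , -0.09790471, -0.73769579]]), 't': array([ 0.07761998, -0.31595316,  1.5660855 ])} 0.9961352040816327
side {'vfov': 53.16243090333606, 'cx': 278.33902965213787, 'cy': 211.94572945285873, 'R': array([[ 0.81050796, -0.58559311,  0.01255202],
       [-0.41773953, -0.59294107, -0.68841454],
       [ 0.41057342,  0.55272199, -0.72520885]]), 't': array([-0.40404559,  0.29433966,  1.31377642])} 0.9960204081632653
wrist {'vfov': 64.41739849975556, 'cx': 279.74907914543974, 'cy': 210.38676990991655, 'R': array([[ 9.99999308e-01, -3.32025228e-04, -1.12846473e-03],
       [ 2.04509035e-05, -9.54284619e-01,  2.98899425e-01],
       [-1.17611868e-03, -2.98899241e-01, -9.54283952e-01]]), 't': array([-0.49993642, -0.03811341,  0.37919391])} 0.9961904761904762
```

View pics/scene0.png

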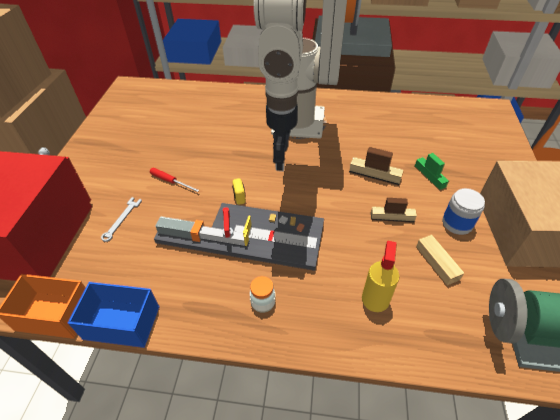

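View pics/side0.png

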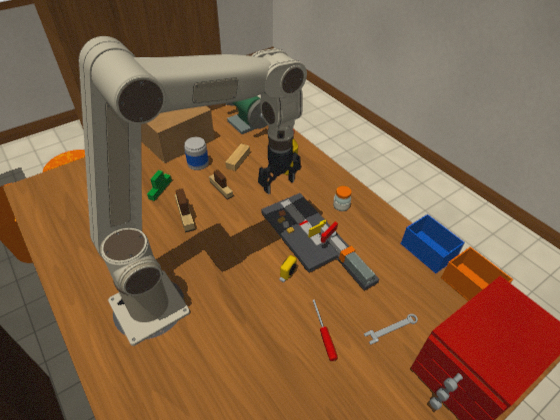

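View pics/wrist0.png

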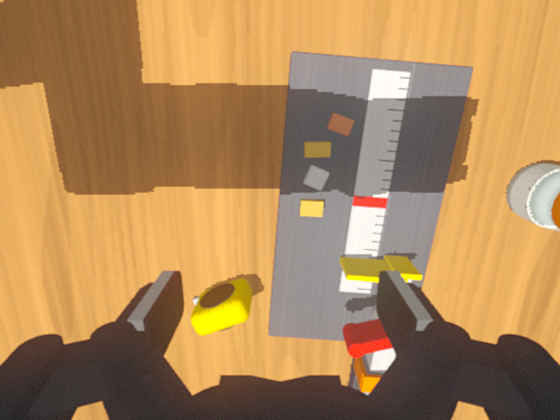

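The wrist view shows the plate with corners at (291,52), (471,67) and (269,335), chips at (341,124), (317,149), (316,178) and (312,209), the mark at (370,202) and the yellow stop near (362,267). In the scene view the small wooden scraper is at (395,210), the larger lookalike is at (378,165), and the green one is at (432,172).

```bash
python3 - <<'E'
from h import *
W=V('wrist0');S=V('scene0');D=V('side0')
np.set_printoptions(precision=4,suppress=True)
for n,p in dict(c1=(291,52),c2=(471,67),c3=(269,335),bl=(377,69),br=(410,72),ch3=(341,124),ch2=(317,149),ch1=(316,178),ch0=(312,209)).items(): print(n,W.plane(*p,0.03),W.dep(*p))
# red mark
hsv=cv2.cvtColor(W.im,cv2.COLOR_RGB2HSV)
def blobs(v,lo,hi,amin=30):
    h=cv2.cvtColor(v.im,cv2.COLOR_RGB2HSV); m=cv2.inRange(h,lo,hi)
    n,l,st,c=cv2.connectedComponentsWithStats(m)
    return [(st[i],c[i],l==i) for i in range(1,n) if st[i][4]>amin]
for nm,v in(('w',W),('s',S),('d',D)):
  P=v.cloud()
  for lo,hi in(((0,150,100),(6,255,255)),((170,150,100),(180,255,255))):
    for st,c,m in blobs(v,lo,hi):
      if st[4]<3000: print(nm,'red',st,c,np.median(P[m],0))
  for st,c,m in blobs(v,(23,150,80),(33,255,255)):
      print(nm,'yel',st,c,np.median(P[m],0))
# height clouds for scraper from scene & side
for nm,v,box in(('s',S,(360,190,430,230)),('d',D,(200,165,240,205)),('s',S,(340,140,415,190))):
  P=v.cloud(); u0,v0,u1,v1=box; Q=P[v0:v1,u0:u1].reshape(-1,3)
  for a,b in((.022,.034),(.07,.09),(0.012,.09)):
    q=Q[(Q[:,2]>a)&(Q[:,2]<b)]
    if len(q)<5: print(nm,a,len(q));continue
    r=cv2.minAreaRect(q[:,:2].astype(np.float32)*1000); print(nm,a,len(q),r,q[:,2].max())
E
```

```text
c1 [0.5106 0.1251 0.03  ] [0.5106 0.1251 0.0301]
c2 [0.6815 0.112  0.03  ] [0.6813 0.112  0.0303]
c3 [ 0.4868 -0.1899  0.03  ] [ 0.4868 -0.19    0.0298]
bl [0.5925 0.1103 0.03  ] [0.5929 0.1105 0.0285]
br [0.6241 0.1077 0.03  ] [0.6242 0.1077 0.0299]
ch3 [0.561  0.0596 0.03  ] [0.5593 0.0601 0.0398]
ch2 [0.5379 0.035  0.03  ] [0.537  0.036  0.0387]
ch1 [0.5379 0.0049 0.03  ] [0.5369 0.0068 0.039 ]
ch0 [ 0.5347 -0.029   0.03  ] [ 0.5335 -0.0254  0.0415]
w red [353 196  34  12 308] [369.4838 201.5584] [ 0.5957 -0.0206  0.0305]
w red [ 343  320   50   39 1287] [365.397  337.9262] [ 0.5843 -0.1426  0.0972]
w yel [300 201  23  15 159] [309.805  207.7044] [ 0.5314 -0.0249  0.0393]
w yel [ 340  256   82   27 1384] [378.172  268.0419] [ 0.5993 -0.0847  0.0581]
w yel [ 191  279   61   57 1841] [223.2091 310.7648] [ 0.4402 -0.1411  0.0572]
s red [156   2  13  33 196] [162.7551  16.4898] [-1.2461 -1.002  -0.1429]
s red [ 171    3   84   34 1491] [215.6043  13.7619] [-1.2462 -0.6208 -0.1184]
s red [302   8  20  31 360] [310.1833  21.2028] [-1.2465 -0.0443 -0.1381]
s red [545  22   9  12  50] [54
[... 2220 characters left out ...]
54.27069854736328) 0.03396000166521285
d 0.07 74 ((457.08843994140625, 332.7106628417969), (26.674583435058594, 64.3484115600586), 0.7610418200492859) 0.08533416506400737
d 0.012 344 ((459.3810729980469, 374.18963623046875), (186.28701782226562, 152.92214965820312), 53.760284423828125) 0.08533416506400737
s 0.022 149 ((289.0126037597656, 284.43328857421875), (172.2222900390625, 33.1707649230957), 82.53683471679688) 0.0338755370607452
s 0.07 119 ((285.2782287597656, 284.7549743652344), (79.2397689819336, 19.5058536529541), 82.57325744628906) 0.08971319672713285
s 0.012 843 ((273.45904541015625, 286.37579345703125), (170.5237274169922, 42.78226852416992), 74.30846405029297) 0.08971319672713285
```

```bash
python3 -m inch '[[[8.54,-1,-6,0,0],[8.54,-2,-12,0,0],[8.54,-3,-18,0,0],[8.54,-4,-24,0,0],[8.54,-4.2,-30,0,0]]]'; python3 - <<'E'
from h import *
np.set_printoptions(precision=4,suppress=True)
snap('wrist','wrist1'); o=get_obs(); print(o['clock'],o['eef_pos'],o['tool_rot'],o['joint_pos'])
W=V('wrist1');P=W.cloud()
for a,b in((.022,.034),(.07,.09)):
  m=(P[...,2]>a)&(P[...,2]<b)&(abs(P[...,0]-.457)<.06)&(abs(P[...,1]-.334)<.09)
  print(m.sum(),cv2.minAreaRect(P[m][:,:2].astype(np.float32)*1000),P[m][:,2].max(), np.median(P[m][:,2]))
E
```

```text
clock: 0.78
eef_pos: [0.4566, 0.3017, 0.2129]
tool_rot: [1.0, 0.0, -0.001, 0.0]
ft_force: [0.5, -1.0, 0.2]
grip_width: 0.0853
0.825 [0.4561 0.3092 0.2123] [ 1.      0.0035 -0.001  -0.0029] [0.5923 0.3418 0.1401 1.3676 0.0059 2.1562]
1809 ((457.8169860839844, 334.3939208984375), (28.002798080444336, 129.6484375), 2.2949929237365723) 0.033833712759364365 0.02949199808271019
1654 ((457.7723388671875, 334.1737976074219), (21.98227882385254, 60.04116439819336), 2.187359571456909) 0.08049937052741857 0.07836566163918723
```

```bash
python3 - <<'E'
from h import *
np.set_printoptions(precision=4,suppress=True)
# chips, refined in fixture frame
W=V('wrist0');P=W.cloud(); O=np.array([.558,-.042]);a=-.0759
X=np.array([np.cos(a),np.sin(a)]);Y=np.array([-np.sin(a),np.cos(a)])
F=np.stack([(P[...,:2]-O)@X,(P[...,:2]-O)@Y,P[...,2]],-1)
m=((F[...,2]>.0345)&(F[...,2]<.05)&(F[...,0]<.03)&(F[...,0]>-.06)&(F[...,1]>-.02)&(F[...,1]<.16)).astype(np.uint8)
n,l,st,c=cv2.connectedComponentsWithStats(m)
for i in range(1,n):
  if st[i][4]>40: q=F[l==i]; print(c[i],st[i][4],q.mean(0),q.min(0),q.max(0))
E
```

```text
[339.977  124.1148] 392 [-0.0074  0.1017  0.0395] [-0.0193  0.0918  0.0345] [0.0051 0.1116 0.042 ]
[316.7947 149.42  ] 419 [-0.027   0.0757  0.0384] [-0.0403  0.0672  0.0358] [-0.0136  0.0839  0.0404]
[315.67   177.6977] 397 [-0.0252  0.0474  0.0393] [-0.0372  0.0348  0.0346] [-0.013   0.0592  0.0417]
[311.0237 207.9   ] 380 [-0.0265  0.0151  0.0392] [-0.0386  0.0059  0.0347] [-0.014   0.0232  0.0415]
```

View pics/wrist1.png

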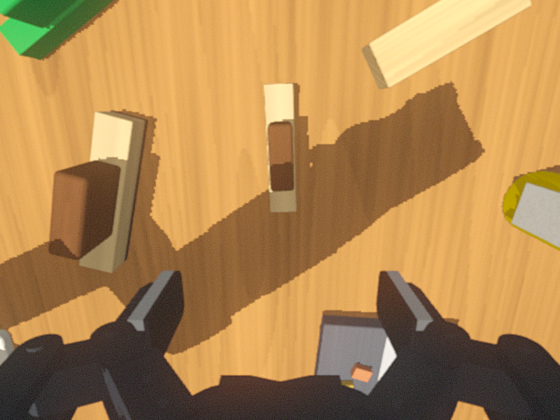

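The wrist view shows the small scraper at (281,155) below the hand, agreeing with the other views to 1 mm, with a yaw of about 2.3°.

```bash
python3 -c "
from h import *
o=get_obs(); print(o['clock'],o['eef_pos'],o['tool_rot'],o['joint_vel'])"
python3 -m inch '[[[8.54,0.1,-2.5,0,-2.3],[8.54,0.1,-2.5,4,-2.3],[8.54,0.1,-2.5,8,-2.3],[8.54,0.1,-2.5,9,-2.3],[8.54,0.1,-2.5,9,-2.3]]]'; python3 -c "
from h import *
o=get_obs(); print(o['clock'],o['eef_pos'],o['tool_rot'],o['joint_vel'])"
```

```text
0.825 [0.4561035  0.30923301 0.21227489] [ 0.99998926  0.0034877  -0.00102687 -0.00287339] [-0.07366065 -0.03811702 -0.07513773  0.00334011 -0.04631022 -0.14392331]
clock: 1.45
eef_pos: [0.4566, 0.3344, 0.1223]
tool_rot: [1.0, 0.023, -0.001, -0.003]
ft_force: [-0.0, -0.1, 0.2]
grip_width: 0.0854
1.45 [0.45660159 0.33438488 0.12225325] [ 0.99972106  0.02343264 -0.00149613 -0.00254433] [-0.000903   -0.0273721   0.04210807  0.00898421  0.00078076  0.00127445]
```

```bash

python3 -m inch '[[[8.54,0.1,0,2,0.4],[8.54,0.1,0,4.5,0.4],[8.54,0.1,0,6.3,0.4],[8.54,0.1,0,7.0,0.4],[8.54,0.1,0,7.0,0.4]]]'; python3 -m inch '[[[1,0,0,0,0],[1,0,0,0,0],[1,0,0,0,0],[1,0,0,0,0],[1,0,0,0,0]]]'
```

```text
clock: 2.08
eef_pos: [0.4581, 0.3351, 0.0533]
tool_rot: [1.0, 0.02, -0.001, -0.003]
ft_force: [0.3, 0.7, 0.1]
grip_width: 0.0852
clock: 2.7
eef_pos: [0.4583, 0.3354, 0.0539]
tool_rot: [1.0, 0.02, -0.001, -0.003]
ft_force: [-1.2, 0.4, 4.6]
grip_width: 0.0196
```

```bash

python3 -m inch '[[[1,0,0,-3,0],[1,0,0,-7,0],[1,0,3,-8,0],[1,0,7,-8,0],[1,2,12,-8,3]]]'; python3 -c "
from h import *
o=get_obs(); print(o['clock'],o['eef_pos'],o['tool_rot'],o['grip_width'],o['ft_force'])"
```

```text
clock: 3.32
eef_pos: [0.4821, 0.2152, 0.1327]
tool_rot: [1.0, -0.006, -0.001, -0.003]
ft_force: [1.3, -0.7, -1.6]
grip_width: 0.0198
3.325 [0.48206246 0.21515141 0.1327272 ] [ 0.9999789  -0.00558919 -0.00120711 -0.00308264] 0.019763202777341487 [ 1.28961451 -0.74189726 -1.55818493]
```

```bash

python3 -m inch '[[[1,3,5.2,0,1.5],[1,6,10.2,0,3],[1,9,15,0,3.7],[1,11.7,19.9,0,3.7],[1,11.7,19.9,0,3.7]]]'; python3 - <<'E'
from h import *
o=get_obs(); print(o['clock'],o['eef_pos'],o['tool_rot'],o['grip_width'],o['ft_force'])
snap('scene','scene2');snap('side','side2');snap('wrist','wrist2')
o=get_obs(); print(o['clock'],o['eef_pos'],o['tool_rot'])
E
```

```text
clock: 3.95
eef_pos: [0.5979, 0.0108, 0.13]
tool_rot: [0.999, -0.041, -0.002, -0.003]
ft_force: [-1.2, 1.4, -1.2]
grip_width: 0.0199
3.95 [0.59793293 0.01078036 0.12998972] [ 0.99915597 -0.04096867 -0.00157235 -0.00253788] 0.019914335905127402 [-1.16993156  1.38017555 -1.2354979 ]
4.1 [0.59591582 0.01517138 0.13032826] [ 0.99927531 -0.03785435 -0.0024066  -0.00318034]
```

View pics/wrist2.png

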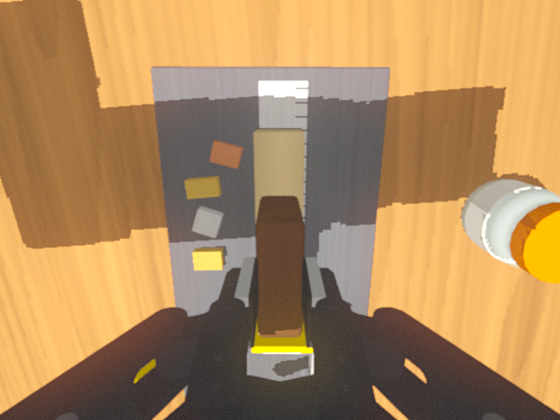

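View pics/side2.png

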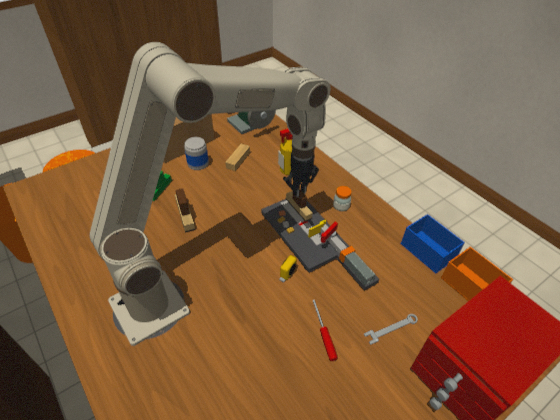

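The wrist view shows the scraper held parallel to the plate edges, to the right of the chips (chips at x 190–240, block at 255–305). I'll check where its blade ends lie.

```bash
python3 - <<'E'
from h import *
np.set_printoptions(precision=4,suppress=True)
O=np.array([.558,-.042]);a=-.0759
X=np.array([np.cos(a),np.sin(a)]);Y=np.array([-np.sin(a),np.cos(a)])
for n,(z0,z1) in (('wrist2',(.08,.12)),('scene2',(.09,.115)),('wrist2',(.034,.045)),('wrist2',(.025,.033))):
  P=V(n).cloud()
  F=np.stack([(P[...,:2]-O)@X,(P[...,:2]-O)@Y,P[...,2]],-1)
  m=(F[...,2]>z0)&(F[...,2]<z1)&(F[...,0]<(.06 if z0>.03 else .1))&(F[...,0]>-.065)&(F[...,1]>-.03)&(F[...,1]<.19)
  q=F[m]; print(n,len(q),cv2.minAreaRect(q[:,:2].astype(np.float32)*1000),q.min(0),q.max(0),np.median(q[:,2]))
E
python3 -c "
from h import *
o=get_obs(); print(o['clock'],o['eef_pos'],o['tool_rot'],o['joint_vel'])"
```

```text
wrist2 3720 ((33.94063186645508, 58.379520416259766), (28.416749954223633, 129.3873291015625), 0.3000186085700989) [ 0.0194 -0.0064  0.0812] [0.0478 0.123  0.12  ] 0.10586761166900936
scene2 436 ((34.27960968017578, 55.13241958618164), (32.13203048706055, 130.0099639892578), 0.39068201184272766) [ 0.018  -0.0099  0.09  ] [0.0507 0.1201 0.115 ] 0.1054648226300593
wrist2 2572 ((-24.30108642578125, 58.22682189941406), (108.72838592529297, 39.831817626953125), 78.58709716796875) [-0.0401  0.0052  0.034 ] [0.0055 0.1117 0.0418] 0.03906537628993925
wrist2 33205 ((19.369850158691406, 66.75627899169922), (193.76937866210938, 161.42959594726562), 89.90179443359375) [-0.0615 -0.03    0.0269] [0.1    0.1638 0.033 ] 0.029538622290114946
4.1 [0.59591582 0.01517138 0.13032826] [ 0.99927531 -0.03785435 -0.0024066  -0.00318034] [ 0.02424993 -0.00961984 -0.00579458  0.00084368 -0.0025766  -0.00254907]
```

```bash

python3 -m inch '[[[1,0,0,1.5,0],[1,0,0,3,0],[1,0,0,4,0],[1,0,0,4.5,0],[1,0,0,4.5,0]]]'; python3 -c "
from h import *
o=get_obs(); print(o['clock'],o['eef_pos'],o['tool_rot'],o['ft_force'])"
```

```text
clock: 4.72
eef_pos: [0.5957, 0.0156, 0.0852]
tool_rot: [0.999, -0.038, -0.002, -0.003]
ft_force: [-0.0, -0.2, -2.2]
grip_width: 0.0199
4.725 [0.59570195 0.0155813  0.08518124] [ 0.99927845 -0.03776816 -0.00245564 -0.00317948] [-0.04890748 -0.22429338 -2.18816715]
```

```bash

python3 -m inch '[[[1,-1.2,0,0,0],[1,-2.4,0,0,0],[1,-3.6,0,0,0],[1,-4.8,0,0,0],[1,-6,0,0,0]]]';  python3 - <<'E'
from h import *
o=get_obs(); print(o['clock'],o['eef_pos'],o['tool_rot'],o['ft_force'])
snap('wrist','wrist3')
E
```

```text
clock: 5.35
eef_pos: [0.5351, 0.0202, 0.0857]
tool_rot: [0.999, -0.038, -0.002, -0.003]
ft_force: [-0.3, -0.2, -0.7]
grip_width: 0.0199
5.35 [0.53508962 0.02017652 0.08573186] [ 0.99927918 -0.03776328 -0.00221313 -0.00318733] [-0.25250467 -0.2044928  -0.69513928]
```

View pics/wrist3.png

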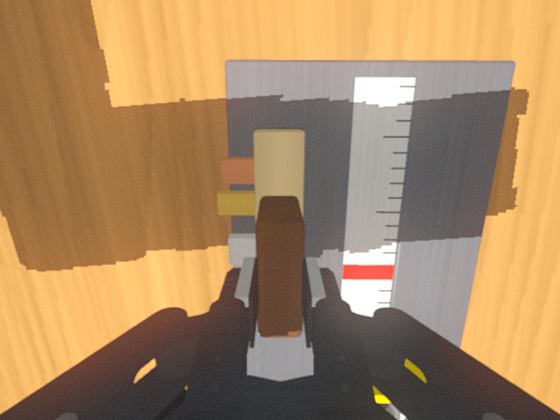

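The wrist view shows the chips lined up ahead of the blade at the open edge (around (237,172), (235,203) and (242,248)), with nothing left behind it. I'll push on.

```bash

python3 -m inch '[[[1,-1.2,0,0,0],[1,-2.4,0,0,0],[1,-3.6,0,0,0],[1,-4.8,0,0,0],[1,-5.5,0,0,0]]]';  python3 - <<'E'
from h import *
np.set_printoptions(precision=4,suppress=True)
o=get_obs(); print(o['clock'],o['eef_pos'],o['tool_rot'],o['ft_force'])
snap('wrist','wrist4');snap('side','side4')
v=V('side4').im[180:300,220:340]; cv2.imwrite('pics/side4c.png',cv2.resize(v,None,fx=5,fy=5,interpolation=cv2.INTER_CUBIC)[:,:,::-1])
E
```

```text
clock: 6.02
eef_pos: [0.4774, 0.0245, 0.0859]
tool_rot: [0.999, -0.038, -0.004, -0.003]
ft_force: [-0.2, 0.0, -1.5]
grip_width: 0.0199
6.025 [0.4774 0.0245 0.0859] [ 0.9993 -0.0376 -0.0037 -0.0032] [-0.1918  0.0426 -1.5455]
```

View pics/wrist4.png

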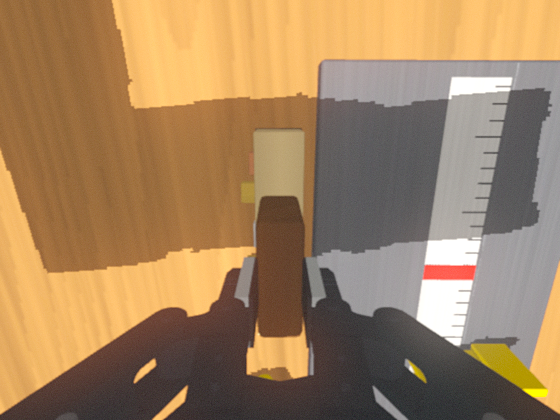

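View pics/side4c.png

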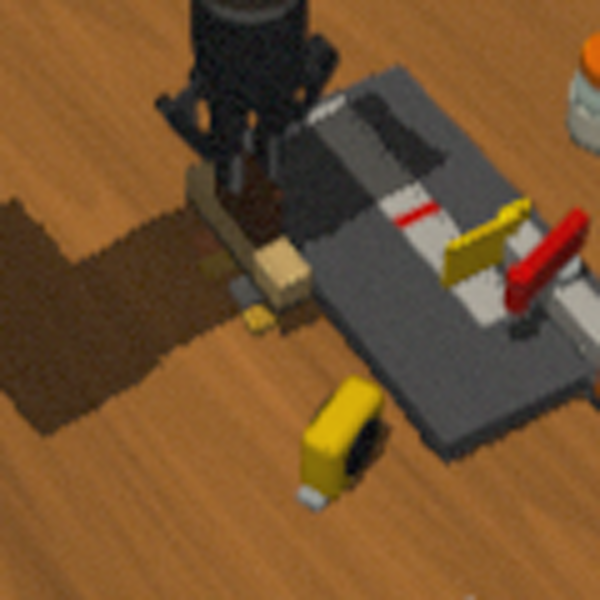

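Both views show the plate empty. The chips lie on the bench around (215,265), (245,292) and (260,320) in the side crop, partly under the raised blade. I'll lift and look again.

```bash

python3 -m inch '[[[1,0,0,-3,0],[1,0,0,-6,0],[1,-1,-5,-6,0],[1,-3,-11,-6,0],[1,-4,-17,-6,0]]]';  python3 - <<'E'
from h import *
np.set_printoptions(precision=4,suppress=True)
o=get_obs(); print(o['clock'],o['eef_pos'],o['tool_rot'],o['ft_force'],o['grip_width'])
snap('wrist','wrist5');snap('scene','scene5');snap('side','side5')
O=np.array([.558,-.042]);a=-.0759
X=np.array([np.cos(a),np.sin(a)]);Y=np.array([-np.sin(a),np.cos(a)])
for n in('scene5','side5'):
  P=V(n).cloud()
  F=np.stack([(P[...,:2]-O)@X,(P[...,:2]-O)@Y,P[...,2]],-1)
  m=((F[...,2]>.005)&(F[...,2]<.028)&(F[...,0]<-.066)&(F[...,0]>-.2)&(F[...,1]>-.05)&(F[...,1]<.14)).astype(np.uint8)
  k,l,st,c=cv2.connectedComponentsWithStats(m)
  for i in range(1,k):
    if st[i][4]>8: q=F[l==i]; print(n,c[i],st[i][4],q.mean(0),q[:,2].max())
  m=(F[...,2]>.034)&(F[...,0]<.012)&(F[...,0]>-.06)&(F[...,1]>-.1)&(F[...,1]<.16)&(F[...,2]<.05); print('on plate px',m.sum())
v=V('scene5').im[170:270,200:340]; cv2.imwrite('pics/scene5c.png',cv2.resize(v,None,fx=5,fy=5,interpolation=cv2.INTER_CUBIC)[:,:,::-1])
E
```

```text
clock: 6.75
eef_pos: [0.4507, 0.198, 0.1476]
tool_rot: [0.999, -0.038, -0.003, -0.003]
ft_force: [2.0, 0.4, -2.7]
grip_width: 0.0197
6.75 [0.4507 0.198  0.1476] [ 0.9993 -0.0383 -0.0032 -0.0033] [ 1.9956  0.3614 -2.709 ] 0.01972409367063508
scene5 [277.8462 205.9231] 39 [-0.1009  0.0155  0.0099] 0.014489814193372474
scene5 [297.2647 208.7353] 34 [-0.1019  0.0772  0.0091] 0.013285748255221885
scene5 [286.303  208.1515] 33 [-0.0967  0.0434  0.0101] 0.014287989989041905
scene5 [303.8182 210.8788] 33 [-0.0966  0.0988  0.0096] 0.014666377708828948
on plate px 45
side5 [262.0755 229.4717] 53 [-0.1016  0.087   0.0087] 0.013549346087461167
side5 [270.619  239.8889] 63 [-0.1008  0.0277  0.0103] 0.0157367343780912
on plate px 89
```

View pics/scene5c.png

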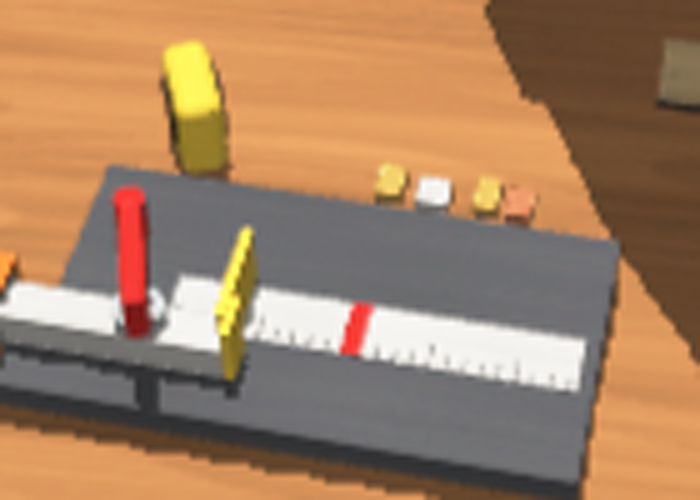

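View pics/wrist5.png

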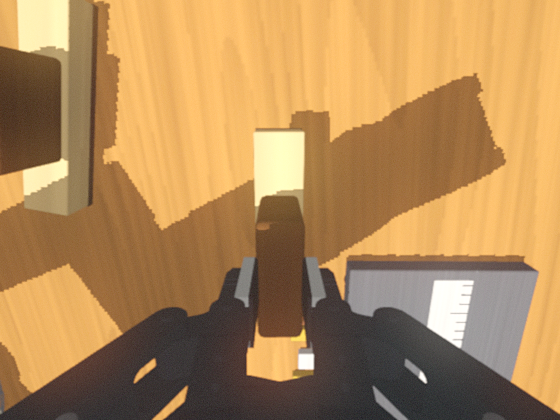

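All four chips are on the bench behind the plate (crop (390,183), (433,193), (487,195), (518,203)), and their tops are at about 10 mm. I'll put the scraper down near (0.45, 0.25), on free bench.

```bash

python3 -m inch '[[[1,0,-5,0,0],[1,0,-5.5,3,0],[1,0,-5.5,6,0],[1,0,-5.5,8,0],[1,0,-5.5,8.6,0]]]'; python3 -c "
from h import *
o=get_obs(); print(o['clock'],o['eef_pos'],o['tool_rot'],o['ft_force'])"
```

```text
clock: 7.52
eef_pos: [0.4535, 0.2534, 0.0602]
tool_rot: [0.999, -0.035, -0.005, -0.002]
ft_force: [0.2, 0.8, -1.1]
grip_width: 0.0201
7.525 [0.45349305 0.25337427 0.06022664] [ 0.99935688 -0.03549152 -0.00450609 -0.00242389] [ 0.20132828  0.8328255  -1.1275688 ]
```

```bash

python3 -m inch '[[[1,0,0,0.3,0],[1,0,0,0.6,0],[1,0,0,0.6,0],[4,0,0,0.6,0],[8.5,0,0,0.6,0]]]'
python3 -m inch '[[[8.5,0,0,0,0],[8.5,0,0,0,0],[8.5,0,0,0,0],[8.5,0,0,-3,0],[8.5,0,0,-6,0]]]'; python3 -c "
from h import *
o=get_obs(); print(o['clock'],o['eef_pos'],o['tool_rot'],o['ft_force'],o['joint_pos'])"
```

```text
clock: 8.15
eef_pos: [0.4539, 0.2537, 0.0548]
tool_rot: [0.999, -0.035, -0.004, -0.003]
ft_force: [-0.4, 0.6, 0.2]
grip_width: 0.0556
clock: 8.78
eef_pos: [0.4539, 0.2531, 0.1151]
tool_rot: [0.999, -0.035, -0.005, -0.002]
ft_force: [0.5, -0.3, -0.3]
grip_width: 0.0851
8.775 [0.45393652 0.25313251 0.11510774] [ 0.99935977 -0.03540847 -0.0045297  -0.00240086] [ 0.51178996 -0.32256647 -0.333693  ] [ 0.5032695   0.34719211 -0.113608    1.1153095   0.00876927  2.1448752 ]
```

```bash

python3 -m inch '[[[8.5,0,2,-5,10],[8.5,3,7,-9,20],[8.5,6,12,-9,30],[8.5,9,17,-9,40],[8.5,12,22,-9,50]]]'; python3 -c "
from h import *
from scipy.spatial.transform import Rotation as R
o=get_obs(); p=o['eef_pos'];M=R.from_quat(o['tool_rot']).as_matrix(); print(o['clock'],p,np.degrees(np.arctan2(M[1,0],M[0,0])),(M.T@(np.array([.626,-.137,.21])-p))*100,o['joint_pos'])"
```

```text
clock: 9.4
eef_pos: [0.5596, 0.0229, 0.2033]
tool_rot: [0.889, -0.457, -0.005, -0.001]
ft_force: [0.1, 0.3, -0.4]
grip_width: 0.085
9.4 [0.55962954 0.02291505 0.20332393] -54.39211301794327 [16.85908194  3.91756109 -0.8052104 ] [0.03772701 0.37147651 0.15970696 1.36684805 0.00557474 2.55780752]
```

```bash

python3 -m inch '[[[4.5,5,1.2,-0.8,10],[4.5,10,2.4,-0.8,20],[4.5,15,3.5,-0.8,30],[4.5,16.8,3.9,-0.8,33],[4.5,16.8,3.9,-0.8,33]]]'; python3 - <<'E'
from h import *
from scipy.spatial.transform import Rotation as R
snap('scene','scene6');snap('side','side6');snap('wrist','wrist6')
o=get_obs(); p=o['eef_pos'];M=R.from_quat(o['tool_rot']).as_matrix(); print(o['clock'],p,np.degrees(np.arctan2(M[1,0],M[0,0])),o['joint_pos'],o['joint_vel'])
E
```

```text
clock: 10.02
eef_pos: [0.6258, -0.1379, 0.209]
tool_rot: [0.722, -0.692, -0.005, 0.001]
ft_force: [-0.2, 0.7, 0.8]
grip_width: 0.0449
10.175 [ 0.62542992 -0.13532587  0.20991047] -87.29348245865923 [-0.21499822  0.54026814  0.43991879  1.4800697   0.0038062   2.87931285] [ 0.01190311 -0.00774853 -0.00204943  0.00084381 -0.00255682  0.00181009]
```

View pics/wrist6.png

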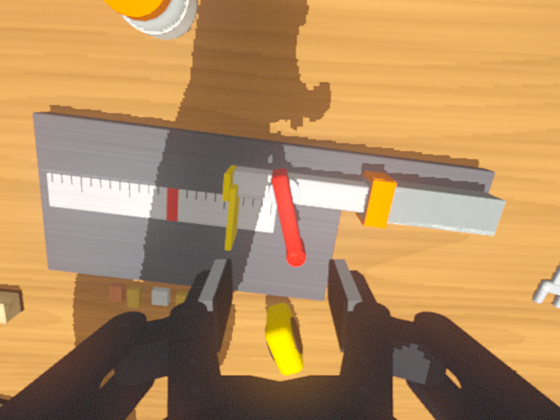

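View pics/scene6.png

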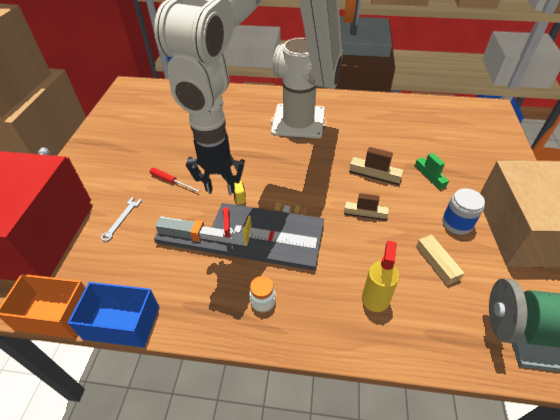

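The wrist view shows the lever from (280,175), near the pivot, to (297,258) at its long end, with the stop at (231,210) and the mark at (172,205). The scene view shows the scraper standing at (367,208), clear of the fixture.

```bash
python3 - <<'E'
from h import *
np.set_printoptions(precision=4,suppress=True)
O=np.array([.558,-.042]);a=-.0759
X=np.array([np.cos(a),np.sin(a)]);Y=np.array([-np.sin(a),np.cos(a)])
for n in('wrist0','wrist6','scene6','side6'):
  v=V(n);P=v.cloud();F=np.stack([(P[...,:2]-O)@X,(P[...,:2]-O)@Y,P[...,2]],-1)
  h=cv2.cvtColor(v.im,cv2.COLOR_RGB2HSV)
  red=((h[...,0]<7)|(h[...,0]>172))&(h[...,1]>140)&(h[...,2]>60)
  reg=(F[...,0]>-.02)&(F[...,0]<.13)&(F[...,1]>-.15)&(F[...,1]<.1)
  q=F[red&reg&(F[...,2]>.1)&(F[...,2]<.115)]
  print(n,'lever',len(q),q.mean(0),cv2.minAreaRect(q[:,:2].astype(np.float32)*1000),q.min(0),q.max(0)) if len(q)>10 else 0
  q=F[red&reg&(F[...,2]<.04)&(F[...,1]>-.02)]
  if len(q)>10: print('mark',len(q),q.mean(0),cv2.minAreaRect(q[:,:2].astype(np.float32)*1000))
  m=red&reg&(F[...,2]<.04)&(F[...,1]>-.02)
  if m.sum()>10:
    vv,uu=np.nonzero(m); w=v.plane(uu.mean(),vv.mean(),.03)[:2]-O; print(' ray',w@X,w@Y)
  yl=(h[...,0]>22)&(h[...,0]<34)&(h[...,1]>140)&reg&(F[...,2]>.032)&(F[...,1]<0)
  q=F[yl&(F[...,2]>.066)]
  if len(q)>5: print('stop top',len(q),np.median(q,0),cv2.minAreaRect(q[:,:2].astype(np.float32)*1000),q[:,2].max())
E
```

```text
wrist0 lever 537 [ 0.0354 -0.102   0.1029] ((36.28026580810547, -101.99170684814453), (40.5469856262207, 17.911598205566406), 25.860233306884766) [ 0.0163 -0.1162  0.1   ] [ 0.0579 -0.0913  0.1052]
mark 309 [0.036  0.0243 0.0305] ((36.09600830078125, 24.227689743041992), (10.76712703704834, 35.55338668823242), 89.857177734375)
 ray 0.036188835927035395 0.024148235100134367
stop top 458 [ 0.039  -0.0408  0.0746] ((48.74406433105469, -40.96662521362305), (74.70462036132812, 10.893501281738281), 4.067570686340332) 0.07686970865465709
wrist6 lever 1445 [ 0.0582 -0.0965  0.1032] ((57.345821380615234, -97.71798706054688), (83.5956039428711, 16.97695541381836), 16.878541946411133) [ 0.017  -0.1158  0.1002] [ 0.0977 -0.0786  0.1061]
mark 302 [0.0364 0.024  0.0307] ((36.073307037353516, 24.048280715942383), (10.560872077941895, 35.682132720947266), 89.50162506103516)
 ray 0.036300367508264715 0.024165086494541146
stop top 642 [ 0.0604 -0.0429  0.0754] ((49.678001403808594, -42.622520446777344), (74.95806121826172, 11.446691513061523), 4.006989479064941) 0.07776575567041516
scene6 lever 119 [ 
[... 349 characters left out ...]
21235827
stop top 91 [ 0.0636 -0.0414  0.0761] ((48.86966323852539, -47.05707550048828), (74.43807220458984, 20.11249351501465), 4.874533653259277) 0.28263962728520875
side6 lever 78 [ 0.0515 -0.0995  0.1046] ((54.60789489746094, -99.07041931152344), (85.49642944335938, 15.879404067993164), 15.764062881469727) [ 0.0136 -0.1167  0.1001] [ 0.0952 -0.0823  0.1104]
mark 18 [0.0347 0.0228 0.0316] ((32.362281799316406, 24.604354858398438), (11.398216247558594, 32.73820877075195), 78.41767120361328)
 ray 0.0355938213283879 0.023964924004211706
stop top 57 [ 0.0454 -0.0454  0.0747] ((47.728065490722656, -52.91765594482422), (73.230712890625, 32.12557601928711), 10.417086601257324) 0.5420884526358196
```

```bash

python3 -m inch '[[[4.5,0.3,0,0,-9.8],[4.5,0.3,0,2.5,-9.8],[4.5,0.3,0,5,-9.8],[4.5,0.3,0,7,-9.8],[4.5,0.3,0,7,-9.8]]]'; python3 - <<'E'
from h import *
from scipy.spatial.transform import Rotation as R
snap('wrist','wrist7')
o=get_obs(); p=o['eef_pos'];M=R.from_quat(o['tool_rot']).as_matrix(); print(o['clock'],p,np.degrees(np.arctan2(M[1,0],M[0,0])),M.T@(np.array([.6254,-.1388,.087])-p)*100,M[:,2])
E
```

```text
clock: 10.8
eef_pos: [0.6234, -0.1361, 0.1384]
tool_rot: [0.781, -0.625, -0.007, 0.001]
ft_force: [1.1, -0.1, -0.1]
grip_width: 0.0448
10.85 [ 0.62440784 -0.13649829  0.13986565] -77.37711084684547 [ 0.28945955 -0.09015205  5.28381324] [-0.0098428   0.00616534 -0.99993255]
```

View pics/wrist7.png

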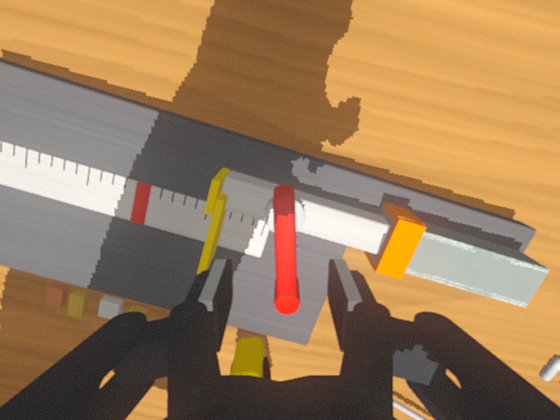

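The wrist view shows the bar upright in the image at u≈286 and the jaw middle at about 281, so the orientation is right and a 3 mm shift is needed, agreeing with the computed one.

```bash

python3 -m inch '[[[4.5,0.3,-0.1,1,0],[4.5,0.3,-0.1,2.5,0],[4.5,0.3,-0.1,4,0],[4.5,0.3,-0.1,5.2,0],[4.5,0.3,-0.1,5.2,0]]]'; python3 -m inch '[[[0.5,0,0,0,0],[0.5,0,0,0,0],[0.5,0,0,0,0],[0.5,0,0,0,0],[0.5,0,0,0,0]]]'; python3 - <<'E'
from h import *
from scipy.spatial.transform import Rotation as R
snap('wrist','wrist8')
o=get_obs(); p=o['eef_pos'];M=R.from_quat(o['tool_rot']).as_matrix(); print(o['clock'],p,np.degrees(np.arctan2(M[1,0],M[0,0])),o['ft_force'],o['ft_torque'])
E
```

```text
clock: 11.48
eef_pos: [0.6243, -0.1387, 0.0859]
tool_rot: [0.781, -0.625, -0.007, 0.001]
ft_force: [1.2, -0.1, 0.3]
grip_width: 0.0457
clock: 12.1
eef_pos: [0.6248, -0.1389, 0.0866]
tool_rot: [0.781, -0.625, -0.007, 0.001]
ft_force: [0.4, -0.5, 3.4]
grip_width: 0.0051
12.15 [ 0.62483294 -0.13884904  0.08662424] -77.38456034009324 [ 0.73049493 -0.36880241  3.34790752] [-0.07853522 -0.12268512  0.00779869]
```

View pics/wrist8.png

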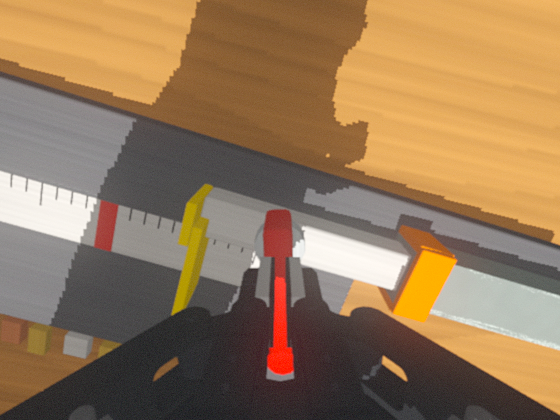

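The picture shows the bar between the pads, but the reading of 5 mm equals my command, so I'll check the grip by commanding full closure.

```bash
python3 -m inch '[[[0,0,0,0,0],[0,0,0,0,0],[0,0,0,0,0],[0,0,0,0,0],[0,0,0,0,0]]]'; python3 - <<'E'
from h import *
snap('wrist','wrist9');snap('side','side9');snap('scene','scene9')
a=V('wrist9').im[180:400,180:400]; b=V('side9').im[170:280,260:370]; c=V('scene9').im[170:280,180:290]
r=lambda x,s:cv2.resize(x,(s,s),interpolation=cv2.INTER_CUBIC)
cv2.imwrite('pics/c9.png',np.hstack([r(a,400),r(b,400)])[:,:,::-1]); cv2.imwrite('pics/c9s.png',r(c,500)[:,:,::-1])
E
```

```text
clock: 12.78
eef_pos: [0.6247, -0.1389, 0.0865]
tool_rot: [0.78, -0.625, -0.007, 0.001]
ft_force: [0.1, -0.4, 0.5]
grip_width: 0.0001
```

View pics/c9.png

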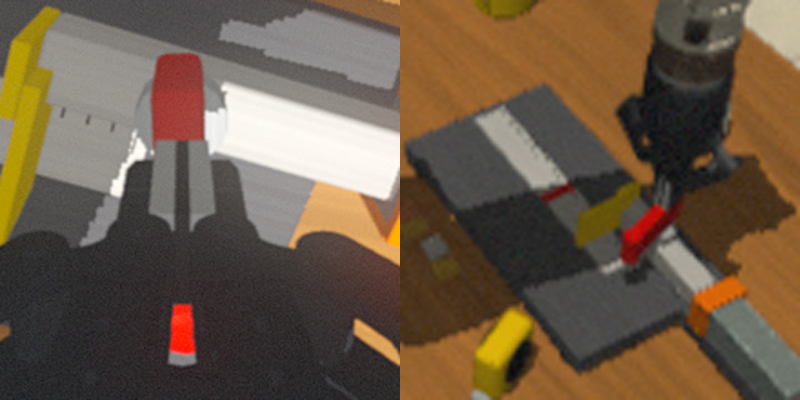

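View pics/c9s.png

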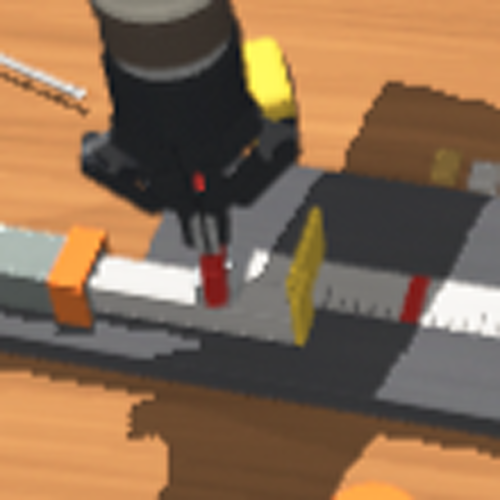

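```bash
python3 - <<'E'
from h import *
np.set_printoptions(precision=4,suppress=True)
W=V('wrist9');P=W.cloud()
for v in range(200,380,10):
  print(v,[tuple(np.round(P[v,u]*1000).astype(int))+tuple(W.im[v,u]) for u in(262,268,280,290,296)])
S=V('side9');S.im
E
```

```text
200 [(np.int64(638), np.int64(-123), np.int64(29), np.uint8(98), np.uint8(97), np.uint8(96)), (np.int64(639), np.int64(-127), np.int64(30), np.uint8(81), np.uint8(79), np.uint8(80)), (np.int64(640), np.int64(-135), np.int64(29), np.uint8(81), np.uint8(78), np.uint8(78)), (np.int64(642), np.int64(-141), np.int64(29), np.uint8(84), np.uint8(81), np.uint8(78)), (np.int64(643), np.int64(-145), np.int64(29), np.uint8(87), np.uint8(82), np.uint8(81))]
210 [(np.int64(638), np.int64(-124), np.int64(53), np.uint8(131), np.uint8(128), np.uint8(122)), (np.int64(638), np.int64(-128), np.int64(49), np.uint8(133), np.uint8(97), np.uint8(92)), (np.int64(648), np.int64(-134), np.int64(74), np.uint8(143), np.uint8(54), np.uint8(49)), (np.int64(637), np.int64(-142), np.int64(37), np.uint8(133), np.uint8(125), np.uint8(119)), (np.int64(636), np.int64(-147), np.int64(29), np.uint8(102), np.uint8(94), np.uint8(99))]
220 [(np.int64(634), np.int64(-126), np.int64(58), np.uint8(150), np.uint8(144), np.uint8(140)), (np.int64(646), np.int64(-128), np.int64(90), np.uint8(143), np.uint8(57), np.uint8(52)), (np.
[... 6447 characters left out ...]
(-150), np.int64(103), np.uint8(255), np.uint8(26), np.uint8(0)), (np.int64(621), np.int64(-144), np.int64(153), np.uint8(59), np.uint8(49), np.uint8(53)), (np.int64(640), np.int64(-141), np.int64(174), np.uint8(57), np.uint8(50), np.uint8(50))]
370 [(np.int64(637), np.int64(-132), np.int64(177), np.uint8(45), np.uint8(39), np.uint8(45)), (np.int64(618), np.int64(-137), np.int64(156), np.uint8(45), np.uint8(38), np.uint8(37)), (np.int64(570), np.int64(-151), np.int64(104), np.uint8(255), np.uint8(17), np.uint8(0)), (np.int64(620), np.int64(-144), np.int64(157), np.uint8(50), np.uint8(41), np.uint8(43)), (np.int64(638), np.int64(-141), np.int64(175), np.uint8(47), np.uint8(36), np.uint8(40))]
```

```bash
python3 - <<'E'
from h import *
np.set_printoptions(precision=4,suppress=True)
for n,us in(('wrist5',(249,312)),('wrist9',(268,290)),('wrist8',(266,294)),('wrist7',(218,345))):
  W=V(n);P=W.cloud()
  print(n); 
  for u in us: print([(v,int(P[v,u,0]*1000),int(P[v,u,1]*1000),int(P[v,u,2]*1000),int(W.im[v,u].mean())) for v in range(250,320,5)])
# side view: project tips
for n in('side9','scene9'):
  S=V(n)
  for z in(.0725,.09,.107,.136): print(n,z,S.proj([.6247,-.1389,z]))
S=V('side9');a=S.im[195:255,295:355];b=V('scene9').im[195:255,195:255]
cv2.imwrite('pics/z9.png',np.hstack([cv2.resize(x,(400,400),interpolation=cv2.INTER_NEAREST) for x in(a,b)])[:,:,::-1])
P=S.cloud()
for v in range(205,240,2): print(v,[tuple((P[v,u]*1000).astype(int).tolist())+(S.im[v,u].tolist(),) for u in(322,326,330)])
E
```

```text
wrist5
[(250, 414, 139, -1, 112), (255, 414, 134, 0, 112), (260, 438, 209, 171, 129), (265, 439, 210, 177, 130), (270, 439, 210, 182, 130), (275, 440, 209, 186, 128), (280, 440, 210, 190, 132), (285, 440, 210, 194, 127), (290, 441, 209, 197, 93), (295, 441, 209, 201, 61), (300, 441, 208, 202, 64), (305, 441, 206, 202, 79), (310, 440, 203, 201, 61), (315, 440, 201, 201, 56)]
[(250, 478, 135, 0, 108), (255, 478, 130, 0, 105), (260, 466, 208, 172, 134), (265, 466, 207, 176, 132), (270, 466, 207, 180, 132), (275, 465, 208, 186, 133), (280, 465, 207, 189, 133), (285, 464, 208, 194, 129), (290, 464, 208, 198, 129), (295, 464, 207, 200, 117), (300, 464, 206, 201, 135), (305, 464, 204, 202, 142), (310, 463, 203, 203, 64), (315, 463, 202, 205, 60)]
wrist9
[(250, 636, -130, 103, 89), (255, 634, -131, 103, 89), (260, 635, -131, 110, 120), (265, 635, -131, 115, 121), (270, 635, -131, 121, 122), (275, 635, -131, 124, 119), (280, 635, -132, 128, 123), (285, 634, -132, 131, 120), (290, 635, -132, 135, 119), (295, 636, -132, 139, 120), (300, 636, -132, 144, 62), (305, 638, -132, 149, 51), (310, 637,
[... 3324 characters left out ...]
7 [(619, -93, 55, [88, 80, 60]), (631, -100, 53, [79, 81, 73]), (609, -140, 105, [186, 16, 10])]
229 [(611, -102, 58, [78, 76, 72]), (624, -109, 56, [115, 65, 60]), (605, -145, 102, [185, 10, 10])]
231 [(612, -102, 47, [76, 73, 70]), (588, -144, 102, [190, 10, 10]), (603, -149, 97, [115, 10, 10])]
233 [(569, -146, 106, [164, 33, 22]), (582, -151, 103, [183, 11, 10]), (605, -148, 84, [84, 10, 11])]
235 [(565, -151, 104, [179, 10, 10]), (574, -160, 107, [142, 23, 19]), (608, -147, 70, [81, 45, 43])]
237 [(564, -153, 97, [109, 23, 12]), (579, -156, 89, [86, 29, 26]), (613, -144, 54, [87, 85, 81])]
239 [(564, -154, 86, [111, 13, 13]), (583, -155, 75, [79, 40, 39]), (609, -149, 50, [99, 96, 88])]
```

View pics/z9.png

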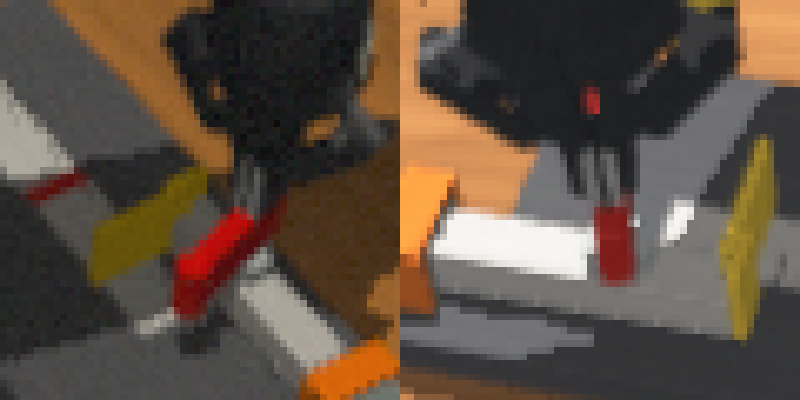

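```bash
python3 - <<'E'
from h import *
np.set_printoptions(precision=4,suppress=True)
for n,p in(('scene0',(.4993,0,.2127)),('side0',(.4993,0,.2127)),('wrist0',(.4993,0,.2127)),('scene6',(.6254,-.1353,.2099)),('side6',(.6254,-.1353,.2099)),('wrist6',(.6254,-.1353,.2099)),('wrist7',(.6244,-.1365,.1399)),('scene2',(.597,.013,.130))):
  P=V(n).cloud(); m=(abs(P[...,0]-p[0])<.07)&(abs(P[...,1]-p[1])<.07)&(P[...,2]>(.11 if 'scene2'!=n else .16))&(P[...,2]<.6)
  z=np.sort(P[m][:,2]); print(n,m.sum(),'min z',z[:3],z[10],'minus TCP',z[3]-p[2])
  q=P[m]; 
  for k in np.argsort(q[:,2])[:4]: print('   ',q[k])
E
```

```text
scene0 3995 min z [0.2421 0.244  0.2454] 0.25108433538961483 minus TCP 0.03284976740174417
    [0.5448 0.0039 0.2421]
    [0.5471 0.0017 0.244 ]
    [0.548  0.0069 0.2454]
    [0.4534 0.0005 0.2455]
side0 2792 min z [0.2421 0.243  0.2465] 0.2499236390601013 minus TCP 0.033843197405932335
    [0.543  0.0022 0.2421]
    [0.5426 0.0071 0.243 ]
    [0.5433 0.0137 0.2465]
    [ 0.4525 -0.0084  0.2465]
wrist0 41005 min z [0.2422 0.2425 0.2425] 0.2430383794056407 minus TCP 0.029847376296600198
    [ 0.457  -0.0046  0.2422]
    [0.5431 0.006  0.2425]
    [0.4571 0.006  0.2425]
    [0.4571 0.0006 0.2425]
scene6 5714 min z [0.2289 0.2311 0.2311] 0.23593431519539532 minus TCP 0.021906212255718288
    [ 0.6199 -0.1604  0.2289]
    [ 0.629  -0.1604  0.2311]
    [ 0.6186 -0.1605  0.2311]
    [ 0.633  -0.1593  0.2318]
side6 2909 min z [0.1104 0.2303 0.2316] 0.2361643175604824 minus TCP 0.021822772504897364
    [ 0.6317 -0.1397  0.1104]
    [ 0.6175 -0.1642  0.2303]
    [ 0.626  -0.1114  0.2316]
    [ 0.6168 -0.1601  0.2317]
wrist6 43038 min z [0.2282 0.2284 0.2286] 0.22922881023629205 minus TCP 0.01885405327904971
    [ 0.6331 -0.158   0.2282]
    [ 0.6237 -0.1583  0.2284]
    [ 0.6328 -0.1579  0.2286]
    [ 0.6323 -0.158   0.2288]
wrist7 43022 min z [0.1569 0.157  0.157 ] 0.15808623700492583 minus TCP 0.017384606572739658
    [ 0.6353 -0.1566  0.1569]
    [ 0.6308 -0.1578  0.157 ]
    [ 0.6256 -0.1588  0.157 ]
    [ 0.636  -0.1564  0.1573]
scene2 6255 min z [0.1603 0.1605 0.161 ] 0.16480328692086832 minus TCP 0.031107122487058825
    [0.6194 0.0102 0.1603]
    [0.6162 0.0098 0.1605]
    [0.6203 0.0077 0.161 ]
    [0.6198 0.0129 0.1611]
```

All three cameras agree that the fingertips really stand about 16–18 mm above the reported TCP, roughly 30 mm higher than the text implies. So the jaws closed just over the bar's top, and the scraper was held near the top of its handle. I'll open the jaws, go 30 mm lower and grip again.

```bash
python3 -m inch '[[[4.5,0,0,-1,0],[4.5,0,0,-1,0],[4.5,0,0,-1,0],[4.5,0,0,-1,0],[4.5,0,0,0,0]]]'; python3 -m inch '[[[4.5,0.0,0,1,0],[4.5,0,0,2,0],[4.5,0,0,2.7,0],[4.5,0,0,2.9,0],[4.5,0,0,2.9,0]]]';python3 - <<'E'
from h import *
np.set_printoptions(precision=4,suppress=True)
from scipy.spatial.transform import Rotation as R
snap('wrist','wrist10')
o=get_obs(); p=o['eef_pos'];M=R.from_quat(o['tool_rot']).as_matrix(); print(o['clock'],p,np.degrees(np.arctan2(M[1,0],M[0,0])),o['ft_force'],o['ft_torque'])
E
```

```text
clock: 13.55
eef_pos: [0.6254, -0.139, 0.0869]
tool_rot: [0.781, -0.625, -0.006, 0.001]
ft_force: [0.2, 0.6, -0.3]
grip_width: 0.0452
clock: 14.18
eef_pos: [0.6251, -0.1388, 0.0578]
tool_rot: [0.781, -0.625, -0.006, 0.001]
ft_force: [-1.1, -0.7, 0.3]
grip_width: 0.0449
14.225 [ 0.6253 -0.1389  0.0581] -77.38759935651662 [-1.1983 -1.1419 -0.1357] [-0.0221  0.0299  0.0227]
```

View pics/wrist10.png

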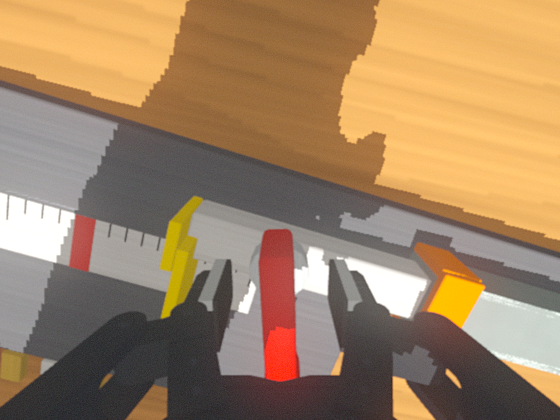

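The pads now straddle the bar at the pivot: bar at (278,290), pads at (215,300) and (345,300). I'll close.

```bash
python3 -m inch '[[[0.2,0,0,0,0],[0.2,0,0,0,0],[0.2,0,0,0,0],[0.2,0,0,0,0],[0.2,0,0,0,0]]]'; python3 - <<'E'
from h import *
np.set_printoptions(precision=4,suppress=True)
from scipy.spatial.transform import Rotation as R
snap('wrist','wrist11')
o=get_obs(); p=o['eef_pos'];M=R.from_quat(o['tool_rot']).as_matrix(); print(o['clock'],p,np.degrees(np.arctan2(M[1,0],M[0,0])),o['ft_force'],o['ft_torque'])
Y=np.array([.0758,.9971,0]); print('per mm draw, tool axes',M.T@Y, 'w',o['grip_width'])
E
```

```text
clock: 14.85
eef_pos: [0.6256, -0.1381, 0.0589]
tool_rot: [0.781, -0.625, -0.006, 0.0]
ft_force: [-1.6, 5.2, 5.8]
grip_width: 0.0135
14.9 [ 0.6256 -0.1382  0.0589] -77.34349492796964 [-0.7185  4.6616  5.6417] [0.7685 0.2414 0.0952]
per mm draw, tool axes [-0.9562 -0.2925  0.0063] w 0.012886408740086173
```

```bash
python3 -m inch '[[[0.2,-1.2,-0.37,0,0],[0.2,-2.4,-0.73,0,0],[0.2,-3.6,-1.1,0,0],[0.2,-4.8,-1.47,0,0],[0.2,-6.0,-1.83,0,0]]]'; cat > meas.py <<'E'
from h import *
import sys
np.set_printoptions(precision=4,suppress=True)
from scipy.spatial.transform import Rotation as R
k=sys.argv[1]
o=get_obs(); p=o['eef_pos'];M=R.from_quat(o['tool_rot']).as_matrix(); print(o['clock'],p,np.degrees(np.arctan2(M[1,0],M[0,0])),o['ft_force'],o['ft_torque'],o['grip_width'])
O=np.array([.558,-.042]);a=-.0759
X=np.array([np.cos(a),np.sin(a)]);Y=np.array([-np.sin(a),np.cos(a)])
print('tcp fixture',(p[:2]-O)@X,(p[:2]-O)@Y,'Y tool',M.T@np.r_[Y,0],'X tool',M.T@np.r_[X,0])
for c in('wrist','scene','side'):
  n=c+k; snap(c,n)
  v=V(n);P=v.cloud();F=np.stack([(P[...,:2]-O)@X,(P[...,:2]-O)@Y,P[...,2]],-1)
  h=cv2.cvtColor(v.im,cv2.COLOR_RGB2HSV)
  red=((h[...,0]<7)|(h[...,0]>172))&(h[...,1]>140)&(h[...,2]>60)
  q=F[red&(F[...,2]<.04)&(F[...,1]>-.02)&(F[...,0]>.0)&(F[...,0]<.06)&(F[...,1]<.06)]
  if len(q)>10: print(c,'mark',len(q),q.mean(0),q.min(0),q.max(0))
  yl=(h[...,0]>22)&(h[...,0]<34)&(h[...,1]>140)&(F[...,2]>.032)&(F[...,0]>0)&(F[...,0]<.095)&(F[...,1]>-.08)&(F[...,1]<.1)&(F[...,2]<.08)
  q=F[yl]
  if len(q)>5: print(c,'stop all',len(q),np.median(q,0),q.min(0),q.max(0))
  q=F[yl&(F[...,2]>.071)]
  if len(q)>5: print(c,'stop top',len(q),np.median(q,0),np.percentile(q[:,1],[5,95]))
  q=F[red&(F[...,2]>.098)&(F[...,2]<.112)&(F[...,0]>0)&(F[...,0]<.13)&(F[...,1]>-.2)&(F[...,1]<.05)]
  if len(q)>10: print(c,'lever',len(q),cv2.minAreaRect(q[:,:2].astype(np.float32)*1000))
E
python3 meas.py 12
```

```text
clock: 15.52
eef_pos: [0.6303, -0.0786, 0.0589]
tool_rot: [0.78, -0.626, -0.004, 0.002]
ft_force: [-0.3, -6.9, 0.1]
grip_width: 0.0131
15.525 [ 0.6303 -0.0786  0.0589] -77.48079781340711 [-0.2724 -6.8841  0.1263] [-1.4042 -0.0038  0.1382] 0.013128697733455881
tcp fixture 0.07488224257424343 -0.031031527747968746 Y tool [-0.957  -0.2902  0.0002] X tool [ 0.2902 -0.9569 -0.009 ]
wrist mark 66 [0.0254 0.0285 0.0307] [0.018  0.0274 0.0296] [0.0332 0.0296 0.0318]
wrist stop all 2530 [0.0696 0.0174 0.0746] [0.0151 0.0124 0.0325] [0.0875 0.0244 0.0778]
wrist stop top 1526 [0.0679 0.0178 0.0754] [0.0127 0.0234]
wrist lever 4189 ((68.8631591796875, -32.9445915222168), (59.42967987060547, 13.94930362701416), 17.215435028076172)
scene mark 26 [0.0315 0.0244 0.0305] [0.0153 0.0203 0.028 ] [0.0477 0.0282 0.0333]
scene stop all 109 [0.0619 0.0209 0.0733] [0.0124 0.0149 0.0381] [0.0867 0.0274 0.0797]
scene stop top 60 [0.053  0.0195 0.076 ] [0.0155 0.0256]
scene lever 73 ((71.115966796875, -29.560558319091797), (51.417232513427734, 12.753408432006836), 18.239164352416992)
side stop all 131 [0.0395 0.0155 0.0605] [0.0085 0.0104 0.0324] [0.0828 0.0245 0.0797]
side stop top 35 [0.0485 0.0163 0.0757] [0.0129 0.0222]
side lever 56 ((44.60990524291992, -38.81145477294922), (67.03889465332031, 16.11273765563965), 18.89385986328125)
```

```bash
python3 - <<'E'
from h import *
c=V('scene12').im[170:280,200:310];b=V('side12').im[170:280,260:370]
cv2.imwrite('pics/c12.png',np.hstack([cv2.resize(x,(400,400),interpolation=cv2.INTER_CUBIC) for x in(b,c)])[:,:,::-1])
E
```

```text
(no output)
```

View pics/c12.png

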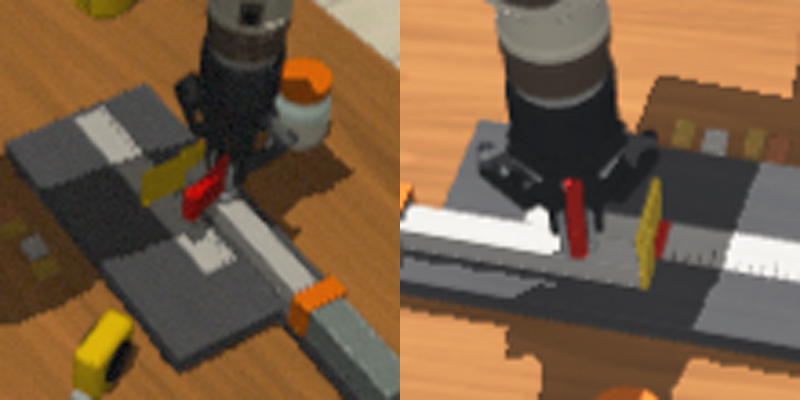

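View pics/wrist12.png

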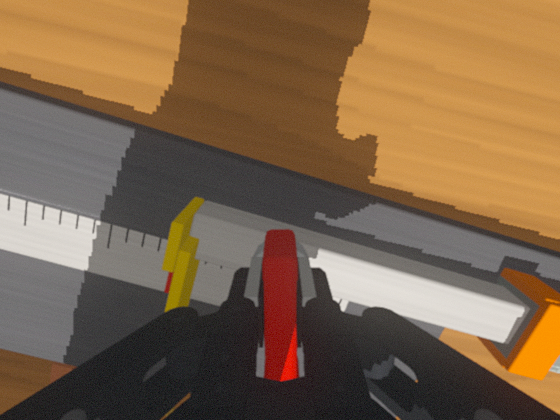

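```bash
python3 - <<'E'
from h import *
np.set_printoptions(precision=4,suppress=True)
O=np.array([.558,-.042]);a=-.0759
X=np.array([np.cos(a),np.sin(a)]);Y=np.array([-np.sin(a),np.cos(a)])
for n in('wrist0','wrist6','wrist12','side6','side12','scene6','scene12'):
  v=V(n);P=v.cloud();F=np.stack([(P[...,:2]-O)@X,(P[...,:2]-O)@Y,P[...,2]],-1)
  h=cv2.cvtColor(v.im,cv2.COLOR_RGB2HSV)
  yl=(h[...,0]>22)&(h[...,0]<34)&(h[...,1]>140)&(F[...,2]>.0735)&(F[...,2]<.08)&(F[...,0]>0)&(F[...,0]<.095)&(F[...,1]>-.08)&(F[...,1]<.1)
  q=F[yl]
  print(n,[(x0,len(s),np.round([s[:,1].mean()*1e3,s[:,1].min()*1e3,s[:,1].max()*1e3],1).tolist()) for x0 in range(10,90,10) for s in [q[(q[:,0]*1e3>x0)&(q[:,0]*1e3<=x0+10)]] if len(s)>2])
E
```

```text
wrist0 [(10, 40, [-42.7, -45.4, -40.3]), (20, 48, [-42.7, -45.4, -40.4]), (30, 53, [-42.8, -45.7, -40.4]), (40, 16, [-43.4, -46.9, -40.5]), (60, 26, [-36.7, -41.3, -34.2]), (70, 60, [-38.0, -44.7, -34.6]), (80, 35, [-37.3, -40.4, -34.5])]
wrist6 [(10, 44, [-43.7, -46.3, -40.8]), (20, 61, [-43.9, -46.6, -40.7]), (30, 59, [-43.9, -46.6, -40.9]), (40, 54, [-44.2, -46.6, -41.8]), (50, 63, [-44.2, -46.7, -41.4]), (60, 118, [-41.4, -46.8, -35.6]), (70, 102, [-39.7, -46.5, -34.9]), (80, 48, [-38.1, -40.9, -35.4])]
wrist12 [(40, 184, [15.7, 12.5, 18.6]), (50, 223, [15.3, 12.5, 18.4]), (60, 422, [17.9, 12.4, 24.0]), (70, 367, [19.2, 12.4, 24.4]), (80, 208, [21.2, 18.3, 24.2])]
side6 [(10, 4, [-45.5, -47.5, -44.0]), (20, 5, [-45.9, -51.1, -42.4]), (30, 4, [-45.2, -47.3, -42.4]), (40, 4, [-45.3, -49.0, -41.3]), (50, 3, [-46.7, -48.4, -44.7]), (60, 7, [-42.9, -48.1, -38.0]), (70, 3, [-38.3, -40.7, -36.4])]
side12 [(10, 3, [14.9, 14.4, 15.4]), (30, 4, [15.3, 10.4, 18.2]), (40, 5, [16.6, 13.6, 21.0]), (50, 3, [18.3, 16.2, 22.0]), (60, 6, [18.6, 15.0, 22.7]), (70, 3, [20.7, 18.3, 23.4])]
scene6 [(10, 6, [-43.4, -45.4, -40.7]), (20, 4, [-43.2, -45.3, -41.2]), (30, 7, [-43.0, -45.4, -40.6]), (40, 7, [-43.8, -47.3, -40.7]), (50, 7, [-43.9, -46.3, -40.8]), (60, 9, [-40.7, -45.8, -36.0]), (70, 8, [-39.1, -45.7, -34.3]), (80, 5, [-37.4, -39.5, -35.9])]
scene12 [(10, 5, [17.6, 14.9, 21.0]), (20, 6, [18.2, 15.5, 20.7]), (30, 7, [18.2, 15.3, 20.8]), (40, 4, [18.1, 16.5, 20.0]), (50, 8, [18.4, 15.3, 22.6]), (60, 11, [20.1, 16.1, 24.4]), (70, 8, [22.6, 17.2, 27.0]), (80, 4, [23.8, 22.1, 25.4])]
```

The stop's plate is centred at y≈15.5 mm (wrist) to 18 mm (scene), and the mark at 24.1 mm. It is 6–8.5 mm short, so I draw 7.5 mm more.

```bash
python3 -m inch '[[[0.2,-0.36,-0.11,0,0],[0.2,-0.72,-0.22,0,0],[0.2,-0.72,-0.22,0,0],[0.2,-0.72,-0.22,0,0],[0.2,-0.72,-0.22,0,0]]]'; python3 meas.py 13;  python3 - <<'E'
from h import *
np.set_printoptions(precision=4,suppress=True)
O=np.array([.558,-.042]);a=-.0759
X=np.array([np.cos(a),np.sin(a)]);Y=np.array([-np.sin(a),np.cos(a)])
for n in('wrist13','side13','scene13'):
  v=V(n);P=v.cloud();F=np.stack([(P[...,:2]-O)@X,(P[...,:2]-O)@Y,P[...,2]],-1)
  h=cv2.cvtColor(v.im,cv2.COLOR_RGB2HSV)
  yl=(h[...,0]>22)&(h[...,0]<34)&(h[...,1]>140)&(F[...,2]>.0735)&(F[...,2]<.08)&(F[...,0]>0)&(F[...,0]<.055)&(F[...,1]>-.08)&(F[...,1]<.1)
  s=F[yl]; print(n,len(s),np.round([s[:,1].mean()*1e3,s[:,1].min()*1e3,s[:,1].max()*1e3],1))
c=V('scene13').im[190:260,220:290];b=V('wrist13').im[170:330,120:280]
cv2.imwrite('pics/c13.png',np.hstack([cv2.resize(x,(400,400),interpolation=cv2.INTER_CUBIC) for x in(b,c)])[:,:,::-1])
E
```

```text
clock: 16.3
eef_pos: [0.6309, -0.0712, 0.0589]
tool_rot: [0.78, -0.626, -0.004, 0.002]
ft_force: [-1.1, -5.4, 1.8]
grip_width: 0.0129
16.3 [ 0.6309 -0.0712  0.0589] -77.46039273549235 [-1.0737 -5.4085  1.8004] [-1.1435  0.1551  0.1227] 0.012945713836086248
tcp fixture 0.07492737067274159 -0.023600111435228294 Y tool [-0.9569 -0.2905  0.0009] X tool [ 0.2905 -0.9568 -0.009 ]
wrist mark 96 [0.0328 0.019  0.0305] [0.0181 0.0181 0.0288] [0.0465 0.02   0.032 ]
wrist stop all 2522 [0.0694 0.0248 0.0746] [0.0152 0.0198 0.0322] [0.0875 0.0317 0.0772]
wrist stop top 1520 [0.0678 0.0252 0.0754] [0.0201 0.0308]
wrist lever 4190 ((68.751708984375, -25.67499542236328), (59.679847717285156, 13.933638572692871), 17.4443416595459)
scene stop all 108 [0.0598 0.0263 0.0723] [0.0119 0.0106 0.0325] [0.0866 0.0327 0.0789]
scene stop top 58 [0.0559 0.0249 0.0762] [0.0211 0.0309]
scene lever 75 ((70.32762908935547, -24.47908592224121), (54.97530746459961, 12.909684181213379), 18.22477912902832)
side stop all 129 [0.0394 0.0218 0.0602] [0.0081 0.0169 0.0332] [0.084  0.0315 0.0786]
side stop top 32 [0.053  0.0229 0.0742] [0.0189 0.0303]
side lever 56 ((46.84626770019531, -33.646209716796875), (65.90767669677734, 14.124147415161133), 17.75346565246582)
wrist13 295 [22.9 19.9 25.9]
side13 10 [22.1 17.8 25.6]
scene13 24 [23.6 21.  26.6]
```

View pics/c13.png

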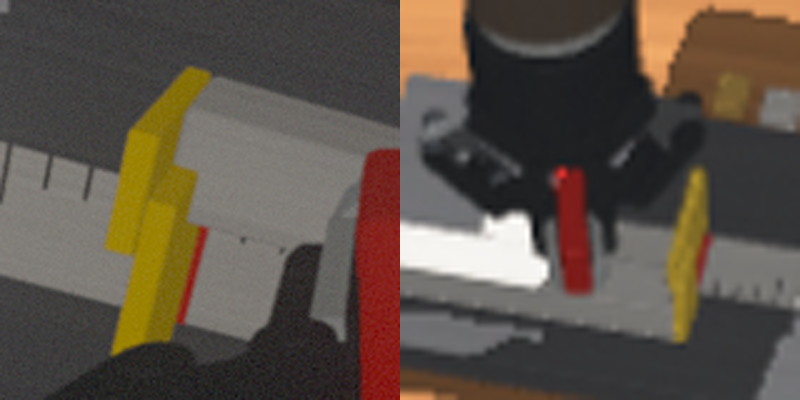

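The stop stands at 22.9 mm against the mark at 24.1 mm, and in the wrist crop the mark's rear edge shows just behind the stop. That is within the band, with the lever still open. Next I turn the lever.

```bash
python3 -m inch '[[[0.2,-0.1,-0.03,0,-6],[0.2,-0.1,-0.03,0,-12],[0.2,-0.1,-0.03,0,-18],[0.2,-0.1,-0.03,0,-24],[0.2,-0.1,-0.03,0,-30]]]'; cat > m2.py <<'E'
from h import *
import sys
np.set_printoptions(precision=4,suppress=True)
O=np.array([.558,-.042]);a=-.0759
X=np.array([np.cos(a),np.sin(a)]);Y=np.array([-np.sin(a),np.cos(a)])
for c in('wrist','side','scene'):
  v=V(c+sys.argv[1]);P=v.cloud();F=np.stack([(P[...,:2]-O)@X,(P[...,:2]-O)@Y,P[...,2]],-1)
  h=cv2.cvtColor(v.im,cv2.COLOR_RGB2HSV)
  yl=(h[...,0]>22)&(h[...,0]<34)&(h[...,1]>140)&(F[...,2]>.0735)&(F[...,2]<.08)&(F[...,0]>0)&(F[...,0]<.055)&(F[...,1]>-.08)&(F[...,1]<.1)
  s=F[yl]; 
  if len(s): print(c,'FOOT',len(s),np.round([s[:,1].mean()*1e3,s[:,1].min()*1e3,s[:,1].max()*1e3],1))
c=V('scene'+sys.argv[1]).im[190:260,220:290];b=V('wrist'+sys.argv[1]).im[:420,100:520]
cv2.imwrite('pics/c%s.png'%sys.argv[1],np.hstack([cv2.resize(x,(400,400),interpolation=cv2.INTER_CUBIC) for x in(b,c)])[:,:,::-1])
E
python3 meas.py 14|head -3; python3 m2.py 14
```

```text
clock: 17.08
eef_pos: [0.6302, -0.0716, 0.0589]
tool_rot: [0.916, -0.402, -0.005, 0.002]
ft_force: [-2.5, -4.9, 2.4]
grip_width: 0.0131
17.075 [ 0.6302 -0.0716  0.0589] -47.367843014121256 [-2.5328 -4.9089  2.3733] [-1.0027  0.415  -0.11  ] 0.013101006423939724
tcp fixture 0.0742710412224148 -0.024031480086791242 Y tool [-0.6822 -0.7311 -0.001 ] X tool [ 0.7311 -0.6822 -0.0102]
wrist mark 230 [0.0288 0.0274 0.0305] [0.0181 0.0253 0.0284] [0.0397 0.0297 0.032 ]
wrist FOOT 1003 [21.9 18.7 24.9]
side FOOT 18 [19.8 16.5 24.7]
scene FOOT 27 [22.4 18.8 25.4]
```

View pics/c14.png

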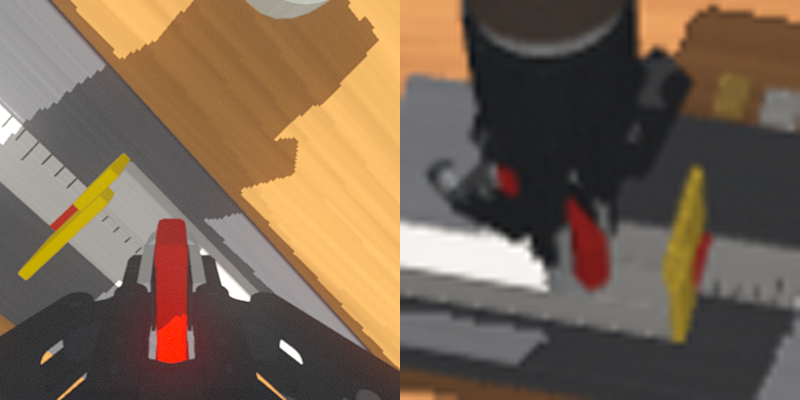

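The lever is half turned and the stop is at 21.9 mm, still inside the band. The rest of the turn includes a 2 mm pull to correct that.

```bash
python3 -m inch '[[[0.2,-0.15,-0.16,0,-6],[0.2,-0.15,-0.16,0,-12],[0.2,-0.15,-0.16,0,-18],[0.2,-0.15,-0.16,0,-23],[0.2,-0.15,-0.16,0,-28]]]'; python3 meas.py 15; python3 m2.py 15
```

```text
clock: 17.85
eef_pos: [0.6294, -0.0708, 0.0589]
tool_rot: [0.985, -0.17, -0.006, 0.002]
ft_force: [-4.0, -4.3, 3.1]
grip_width: 0.0127
17.85 [ 0.6294 -0.0708  0.0589] -19.627281273640374 [-3.9917 -4.2892  3.0688] [-1.2358  0.6104 -0.1376] 0.01269848455810906
tcp fixture 0.07335234620403973 -0.02332798550335738 Y tool [-0.2635 -0.9647 -0.0032] X tool [ 0.9646 -0.2634 -0.0119]
wrist mark 451 [0.0358 0.0275 0.0305] [0.0178 0.0251 0.0285] [0.054  0.0297 0.0323]
wrist stop all 4221 [0.0529 0.0249 0.0748] [0.0123 0.0188 0.0322] [0.0869 0.0311 0.0779]
wrist stop top 2698 [0.0571 0.0239 0.0754] [0.0198 0.0303]
wrist lever 4151 ((72.3353271484375, -30.582820892333984), (60.54454040527344, 13.947724342346191), 74.50812530517578)
scene stop all 97 [0.0618 0.0253 0.0746] [0.0128 0.0191 0.0378] [0.0865 0.0315 0.0789]
scene stop top 59 [0.0557 0.024  0.0766] [0.0199 0.0291]
scene lever 61 ((67.75354766845703, -41.45372772216797), (82.88150787353516, 17.1827335357666), 76.80524444580078)
side stop all 110 [0.0361 0.0201 0.0607] [0.0086 0.0151 0.0324] [0.0682 0.0315 0.079 ]
side stop top 22 [0.0403 0.0205 0.0753] [0.0179 0.0264]
side lever 60 ((62.84552001953125, -48.17298889160156), (73.76828002929688, 17.507417678833008), 77.92974090576172)
wrist FOOT 1192 [22.3 18.9 25.2]
side FOOT 13 [20.6 17.1 25.6]
scene FOOT 26 [22.9 20.  25.7]
```

View pics/c15.png

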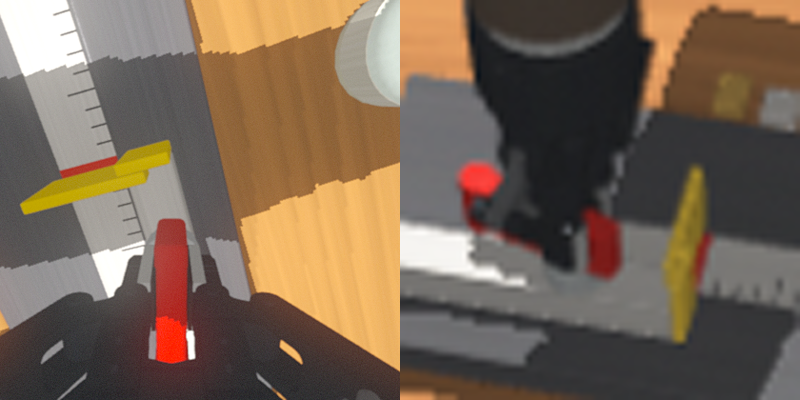

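```bash
python3 -m inch '[[[0.2,0.06,-0.19,0,-2],[0.2,0.06,-0.19,0,-4],[0.2,0.06,-0.19,0,-6],[0.2,0.06,-0.19,0,-6],[0.2,0.06,-0.19,0,-6]]]'; python3 meas.py 16; python3 m2.py 16
```

```text
clock: 18.62
eef_pos: [0.6291, -0.0708, 0.0589]
tool_rot: [0.993, -0.121, -0.007, 0.003]
ft_force: [-5.4, -5.1, 3.4]
grip_width: 0.0131
18.625 [ 0.6291 -0.0708  0.0589] -13.9121839730842 [-5.4329 -5.1115  3.4221] [-1.2202  0.6072  0.0482] 0.01307638007560402
tcp fixture 0.07308384030931235 -0.023311198335815332 Y tool [-0.1661 -0.9861 -0.0057] X tool [ 0.986  -0.166  -0.0142]
wrist mark 466 [0.0361 0.0274 0.0306] [0.0177 0.0251 0.0289] [0.054  0.0297 0.0323]
wrist stop all 4419 [0.0521 0.0249 0.0747] [0.0116 0.0188 0.032 ] [0.0868 0.0311 0.0774]
wrist stop top 2758 [0.0565 0.0239 0.0754] [0.0198 0.0304]
wrist lever 4151 ((72.75773620605469, -30.69758415222168), (60.24276351928711, 13.822778701782227), 80.75041198730469)
scene stop all 97 [0.0607 0.0249 0.0742] [0.0109 0.0192 0.038 ] [0.0868 0.0315 0.0794]
scene stop top 58 [0.057  0.0239 0.0759] [0.0199 0.0292]
scene lever 72 ((69.28886413574219, -41.92597961425781), (81.12455749511719, 16.5262508392334), 81.4798583984375)
side stop all 111 [0.0366 0.0206 0.0595] [0.0087 0.0164 0.0336] [0.0676 0.0279 0.0794]
side stop top 25 [0.0426 0.0208 0.0749] [0.0172 0.027 ]
side lever 60 ((65.63178253173828, -54.39095687866211), (62.90950012207031, 15.561238288879395), 83.18624877929688)
wrist FOOT 1237 [22.4 18.9 25.4]
side FOOT 12 [20.8 16.7 23.9]
scene FOOT 24 [22.7 19.7 25.6]
```

The lever is at 80.7° and still turns freely; along the leg would be 90°. I'll keep turning until its stop resists.

```bash
python3 -m inch '[[[0.2,0.15,-0.33,0,-4],[0.2,0.15,-0.33,0,-8],[0.2,0.15,-0.33,0,-11],[0.2,0.15,-0.33,0,-13],[0.2,0.15,-0.33,0,-13]]]'; python3 meas.py 17; python3 m2.py 17
```

```text
clock: 19.4
eef_pos: [0.6288, -0.0694, 0.0588]
tool_rot: [1.0, -0.012, -0.01, 0.003]
ft_force: [-8.2, -3.8, 6.7]
grip_width: 0.0129
19.4 [ 0.6288 -0.0694  0.0588] -1.373753557473877 [-8.2491 -3.8123  6.6938] [-0.9413  1.0849 -1.7253] 0.012881912587376627
tcp fixture 0.07264686582773815 -0.021988431310035736 Y tool [ 0.0519 -0.9986 -0.0071] X tool [ 0.9985  0.052  -0.0187]
wrist mark 358 [0.0357 0.028  0.0305] [0.0179 0.0263 0.0287] [0.0536 0.0297 0.0327]
wrist stop all 4680 [0.0514 0.0261 0.0746] [0.0118 0.02   0.0321] [0.0868 0.0323 0.0776]
wrist stop top 2824 [0.0553 0.025  0.0754] [0.021  0.0316]
wrist lever 3999 ((73.96194458007812, -29.584609985351562), (60.20314407348633, 13.993764877319336), 89.8114242553711)
scene stop all 111 [0.0619 0.0264 0.0723] [0.0022 0.0112 0.0336] [0.0869 0.0328 0.0791]
scene stop top 60 [0.0554 0.0253 0.0756] [0.0209 0.0314]
scene lever 83 ((74.12577819824219, -41.26679229736328), (82.95492553710938, 16.440937042236328), 88.8571548461914)
side stop all 118 [0.0368 0.0216 0.0593] [0.0089 0.0161 0.0333] [0.0793 0.0588 0.0799]
side stop top 29 [0.036  0.0218 0.0746] [0.0173 0.0253]
side lever 56 ((69.90962219238281, -54.39949035644531), (17.161514282226562, 59.61547088623047), 3.5735960006713867)
wrist FOOT 1291 [23.5 20.  26.4]
side FOOT 14 [21.8 16.1 25.6]
scene FOOT 28 [23.7 20.  26.8]
```

View pics/c17.png

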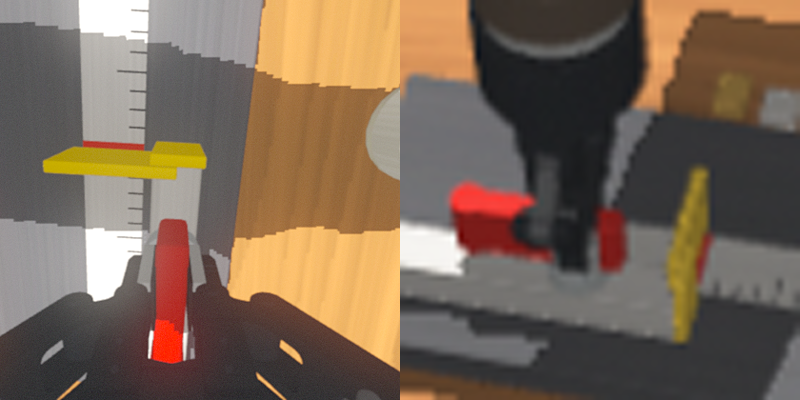

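The lever bar is at 89.8°, along the leg. The reaction moment jumped to 1.7 N m, so it is against its stop, and the stop plate is at 23.5 mm with the mark at 24.1 mm. I'll run one settling call that keeps the pull and check again.

```bash
python3 -m inch '[[[0.2,0.15,-0.2,0,-2],[0.2,0.15,-0.2,0,-2],[0.2,0.15,-0.2,0,-2],[0.2,0.15,-0.2,0,-2],[0.2,0.15,-0.2,0,-2]]]'; python3 meas.py 18|grep -v side; python3 m2.py 18; python3 -c "
from h import *
o=get_obs();print(o['joint_vel'],o['eef_pos'])
S=V('scene18');P=S.cloud();m=(abs(P[...,0]-.454)<.06)&(abs(P[...,1]-.253)<.09)&(P[...,2]>.02)&(P[...,2]<.12);print(P[m].min(0),P[m].max(0))"
```

```text
clock: 20.18
eef_pos: [0.6287, -0.0695, 0.0589]
tool_rot: [1.0, 0.0, -0.011, 0.004]
ft_force: [-5.7, -5.2, 4.7]
grip_width: 0.0133
20.175 [ 0.6287 -0.0695  0.0589] 0.03819366642168546 [-5.6572 -5.226   4.7098] [-1.0868  0.6119 -2.2295] 0.013318685612198403
tcp fixture 0.07255533643308913 -0.02203914144896435 Y tool [ 0.0765 -0.997  -0.0087] X tool [ 0.9968  0.0766 -0.0212]
wrist mark 364 [0.036  0.028  0.0306] [0.0182 0.0263 0.0283] [0.0539 0.0297 0.0327]
wrist stop all 4709 [0.0515 0.0261 0.0746] [0.0122 0.02   0.0323] [0.0869 0.0322 0.0774]
wrist stop top 2832 [0.0554 0.025  0.0754] [0.021  0.0315]
wrist lever 3991 ((74.0449447631836, -30.01082420349121), (60.900848388671875, 14.26290512084961), 89.91220092773438)
scene stop all 109 [0.0627 0.0265 0.0728] [0.0124 0.0203 0.0369] [0.0867 0.0325 0.08  ]
scene stop top 59 [0.0531 0.0253 0.0766] [0.0212 0.031 ]
scene lever 85 ((73.81192016601562, -41.244667053222656), (82.49314880371094, 16.353029251098633), 87.39825439453125)
wrist FOOT 1295 [23.5 20.  26.5]
side FOOT 12 [21.6 18.4 25.3]
scene FOOT 28 [23.8 20.3 26.7]
[ 0.00041974 -0.00040187 -0.0010874   0.00091949 -0.00019417  0.00108381] [ 0.62867692 -0.06948332  0.05891109]
[0.43334783 0.18792947 0.02003375] [0.47164952 0.31837379 0.08405   ]
```

View pics/scene18.png

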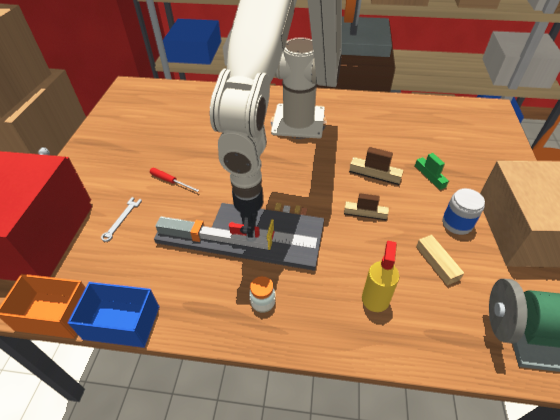

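The scene view shows the scraper standing upright at (367,208), the chips behind the plate at (288,208), the lever lying along the leg at (245,230) with the stop at the mark at (270,233), and the bystanders where they were. Everything is still, so I hand in.

```bash
python3 -c "
from workcell import ticket,get_obs
print(ticket.job_done()); print(get_obs()['clock'])"
```

```text
the job is handed in; nothing more can be done
None
the job is handed in; nothing more can be done
```

I carried out all the steps and handed the job in at about 20 s of the 61 s; no verdict was reported.

- **Chips and scraper:** One stroke of the small wooden scraper pushed all four chips off the plate's open edge. The cameras put them on the bench with tops at about 10 mm. The scraper stands on the bench at about (0.45, 0.25), clear of the fixture.
- **Leg:** I drew the leg out 67 mm. In the last check the stop's middle was at 23.5 mm (wrist camera) and 23.8 mm (scene camera), with the mark at 24.1 mm. The side camera read 21.6 mm, about 2.5 mm short, from only 12 pixels. All three are inside the 6 mm band.
- **Lever:** It is closed, with the bar along the leg (89.9° by the wrist camera, 87.4° by the scene camera). The 2.2 N m reaction moment shows it is against its stop. The hand still grips it and the arm was at rest.

**Problems on the way:**
- **Missed first grip:** The jaws closed just above the lever bar. All three cameras showed the fingertips about 30 mm higher than the tool description implies. I went 30 mm lower and the second grip held. For the same reason the scraper was held only near the top of its handle.
- **Hand turn:** The hand turned about 4° further than the bar once the lever reached its stop.

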